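# Scan the keyed sample tile

### The job

On the design table, scan the sample tile that matches the scanner: gently raise the scanner's lid all the way to its open stop, then lay the one tile whose notch fits the lug on the scanner bed flat and squarely inside the marked outline, buckle up, with the lug in the notch. Lower the lid gently, without letting it slam, until it is fully shut, and only then press the scan button all the way down and let it go. Leave the other two tiles and everything else on the table where they are.

Things in the scene. Friction and masses are not known exactly. Their poses are not given: they have to be found in the camera images.
- bed (a point): Centre of the outline (104 x 64 mm, thin black lines) on the floor of the sunken bed of a fixed grey scanner, 35 mm above the table. Axes are the scanner's: x away from the robot, y to the hinge, z up. The well is 25 mm deep and extends 106 mm each way in x, 82 mm to -y, 86 mm to +y. A tile placed right has its x, y along these and its centre over this point. Scanner 300 x 210 mm, rim 60 mm high.
- lug (a point): Centre of the top of the fixed steel key lug on the bed, 10 x 10 mm, 9 mm high; it stands 28 mm in +x and 21 mm in -y from bed (scanner's axes), so it fits only a tile with its notch at x = +28 mm in its -y edge (5 mm play each way along x).
- tile_a_center (a point): The matching plywood sample tile, 96 (x) x 56 (y) x 12 mm, 0.05-0.1 kg, a flat steel buckle (41 x 30 mm, 5 mm high) on its upper face. Origin at the centre of the plywood, 6 mm above its underside; z up. A through notch 20 mm wide (x) and 14 mm deep (y) is cut into its long -y edge, centred at x = +28 mm.
- tile_b_center (a point): A non-matching plywood sample tile, 96 (x) x 56 (y) x 12 mm, 0.05-0.1 kg, a flat steel buckle (41 x 30 mm, 5 mm high) on its upper face. Origin at the centre of the plywood, 6 mm above its underside; z up. A through notch 20 mm wide (x) and 14 mm deep (y) is cut into its long -y edge, centred at x = 0.
- tile_c_center (a point): A non-matching (mirror) plywood sample tile, 96 (x) x 56 (y) x 12 mm, 0.05-0.1 kg, a flat steel buckle (41 x 30 mm, 5 mm high) on its upper face. Origin at the centre of the plywood, 6 mm above its underside; z up. A through notch 20 mm wide (x) and 14 mm deep (y) is cut into its long -y edge, centred at x = -28 mm.
- lid (a joint): Lid angle, rad: 0 fully shut (at the start), 1.45 at its open stop. The lid (228 x 196 x 14 mm, 0.35-0.55 kg) hinges on the scanner's +y side about the scanner's x axis; opening lifts its -y edge and swings it to +y. The hinge is stiff (0.2 N m): left above about 1.2 rad the lid stays, left lower it falls and slams.
- lid_hinge (a point): Point on the lid's hinge axis (axis along the scanner's x, 66 mm above the table), fixed.
- lid_handle (a point): Middle of the lid's handle: a round bar 12 mm thick, 100 mm long, parallel to the hinge, on a slanting post at each end; free on both sides, 28 mm clear of the lid's top. Moves with the lid: shut, it lies 235 mm to -y of and 38 mm above lid_hinge; open, about 305 mm above the table, free above the lid's edge. The bar can turn in a pinch, so a gripper may stay pointing down.
- scan_button (a joint): Scan button travel, m: 0 released, 0.006 fully down (spring, 5 N at the bottom); counts as pressed beyond 0.004.
- scan_button_top (a point): Centre of the top of the round white scan button (28 mm across) on the scanner's near ledge, beside the lid; it is pressed straight down.
- spool: Bystander: thread spool 38 mm across, 50 mm high.
- marker: Bystander: black marker pen, 147 mm long.
- scissors: Bystander: scissors lying flat, 170 mm long.
- phone: Bystander: dark phone 145 x 70 mm lying flat.
- tape_roll: Bystander: rolled yellow measuring tape, 60 mm across, 18 mm high.
There are look-alikes about, which are no part of the job. Leave any black or red look-alike of the part that bears tile_a_center alone.

How it is judged:
On the way, in this order (a step that is already met when the one before it is completed fails the run):
1. the lid is raised to its open stop (value of joint lid above 1.38 rad), for 0.2 s.
2. the matching tile lies flat in the outline, lug in notch, let go (horizontal distance between tile_a_center and bed below 0.008 m and z of tile_a_center in the frame of bed below 0.009 m and angle between tile_a_center's own z axis and vertical below 0.07 rad and angle between the x axis of tile_a_center and the x axis of bed, either way round below 0.15 rad and contact force between tile_a and the fingers below 0.1 N), for 0.2 s.
3. the lid is fully shut over the tile (value of joint lid below 0.03 rad and horizontal distance between tile_a_center and bed below 0.008 m and z of tile_a_center in the frame of bed below 0.009 m and angle between tile_a_center's own z axis and vertical below 0.07 rad and angle between the x axis of tile_a_center and the x axis of bed, either way round below 0.15 rad), for 0.2 s.
4. the scan button is pressed down (value of joint lid below 0.03 rad and value of joint scan_button above 0.004 m), for 0.05 s.
At the end, for the whole second after the job is handed in: Lid shut (under 0.03 rad); the matching tile on the bed, its centre within 8 mm of the outline's centre, flat (centre under 9 mm above the bed, tilt under 0.07 rad) and square within 0.15 rad, at rest; the scan button pressed and up again (under 1.5 mm) (all of step 3 and value of joint scan_button below 0.0015 m and linear speed of tile_a below 0.02 m/s); the robot touches nothing.
It fails at once if the lid slams shut (closing faster than 1 rad/s in its last 0.1 rad) (value of joint lid below 0.1 rad and velocity of joint lid below -1 rad/s).
It fails at once if the lid is thrown against its open stop (faster than 1.2 rad/s in its last 0.1 rad) (value of joint lid above 1.35 rad and velocity of joint lid above 1.2 rad/s).
It fails at once if the scan button is pressed while the lid is not shut (value of joint scan_button above 0.004 m and value of joint lid above 0.05 rad).
It fails at once if another tile or a bystander is moved more than 30 mm (distance of any of tile_b_center, tile_c_center, spool, marker, scissors, phone, tape_roll from where it was at the start of the episode above 0.03 m).
It also fails if it takes over 72 s, if anything falls off the work surface, if the arm or the gripper's body presses on something with over 40 N, if the wrist force passes 120 N, or if a joint passes its speed limit or range.

### The arm

A 6-joint arm with a two-finger parallel gripper is mounted at the origin on the work surface. World frame = base frame: x ahead of the robot, y to its left, z up, the work surface at z = 0. Lengths are in m, angles in rad, forces in N, time in s.
With the tool pointing down it reaches from about 0.275 to 0.825 m from the base axis. Payload 5.2 kg.
Tool frame: the origin (TCP) lies midway between the tips of the shut fingers; the grasp point (between the pads) lies 19 mm behind it (bot.pinch_z is the distance from the TCP to the grasp point, in m); z points along the fingers, y is the direction in which the jaws open and shut (so a half turn about z gives the same grasp; the last joint's range is limited). The gripper opens to 93 mm and grips with 3 to 60 N. Pads are 15 mm wide; open, the fingers measure 128 mm over their backs; the gripper's body (75 mm by 188 mm) begins 65 mm behind the grasp point.
Start: joints at [-1.421, 0.259, 1.535, -0, 1.348, -0.203], TCP at [0.19, -0.516, 0.219] pointing down, gripper open.
Joint ranges: [-3.14, 3.14], [-0.91, 2.08], [0.19, 2.58], [-1.22, 4.36], [0.22, 2.71], [-3.12, 3.12]. Speed limits (rad/s): [2.57, 2.57, 3.14, 3.14, 3.14, 3.14].

### API

Orientations are given as a unit quaternion [x, y, z, w].
In Python, from rig import bot gives the robot as it stands. The module is installed in compiled form; this text tells all that it offers.
- The arm moves only by the tool play_rows, never from a script. Its argument "commands" is a list that holds one entry, the list of rows, each a list of 7 numbers: the opening, from 0 (shut) to 1 (fully open), then the shift along the tool's x, y, z scaled (see below), then the turn, a rotation vector about the tool's x, y, z scaled (see below). In form: [[[fingers, dx, dy, dz, wx, wy, wz], ...]]. A call has 1 to 8 rows; each row shifts and turns the pose as measured when the row begins, along the tool's axes as they then stand; what a row does not reach is not made up. The controller multiplies each number of a shift by 0.8 m and each number of a turn by 120 degrees. A row lasts 1/12 s, in which the tool goes at most 41.7 mm and 7.16 degrees, less where a joint would pass 70% of its speed; a pose out of reach is approached as far as the arm can. A call with a number of a shift or a turn outside -1 to 1 is refused whole. A call with a gripper value outside its range is refused whole. The fingers move at their own pace and stop on an object; the grip force is fixed at half the most. Time passes only in rows, so rows that do not move let the fingers close. It gives the time, the measured TCP pose, the force and the opening at its end, in the units of the state.
- bot.observe(): the state, without advancing time (a new reading comes with each control period).
- bot.grab_frame(name): name is "scene" or "top" or "wrist"; returns the picture (420x560x3 uint8, red, green, blue); there is no depth.
- bot.calibration(name): a dict with "fx", "fy", "cx", "cy" (pixels), "rvec" (rotation vector, rad) and "tvec" (3), from world to camera coordinates, as OpenCV has them; the wrist camera has in their place "T_tool_cam" (4x4, takes a point from camera to tool coordinates, whose origin is the TCP and whose axes are the flange's). Camera axes: x right, y down, z forward; pixel columns grow to the right and rows downward; lengths in m; the calibration is good to about 2 mm. A picture is of the moment at which its call begins: read the wrist's pose just before it. calibration takes no time and is no camera call.
- bot.finish_job(): hands the job in, once; it reports no verdict.
Trained networks look in the newest picture that a camera, given by its name, has taken for a name from the list of things; names that differ only in an ending like _2 or _b are one class to them, and where a whole thing is asked for, a point or a joint stands for the part that bears it (a point fixed in the world has none). Each returns a list of dicts, best first, with "score" (0 to 1); they miss things now and then, are a little off and sometimes report something else, mostly with a low value. They report only what shows in the picture. A call takes as long as a camera call. They do not tell look-alikes from the thing itself.
- bot.silhouettes(camera, name): "mask" (420x560 bool, what is visible of it) and "pixel" ([column, row] in pixels, amid what is visible of it).
- bot.mark_of(camera, name): "pixel" ([column, row] in pixels: a listed point, or the origin of a listed thing).
The state is a dict: "clock": time; "joint_positions": joint angles; "joint_vel": joint speeds; "tau": joint torques, N m; "tcp_pos": TCP position; "eef_rot": TCP orientation; "force": force on the tool from outside, world axes, zero at the start; "moment": the same for the moment, N m; "gripper_width": finger opening in m.
Only numpy, scipy, OpenCV 4.12 (cv2) and the standard library are available. Lean on these libraries where they do the work, as an engineer would, in place of code of your own. Each camera call takes 0.05 s, during which the arm holds its last target.

## Working session

There is one attempt and no reset: what is moved stays moved. The work goes in short steps, Python scripts to look and compute and a tool call to move; the robot and the scene stay as the last step left them, time stands still between calls to the robot, and variables do not carry over. Pictures are saved under pics/ and viewed, and the job is handed in when it is done.

Besides the shell and the picture viewer there is one more tool, called in YAML: its name, and indented under it one key for each argument. play_rows: Moves the arm, as the interface text tells. Shifts and turns lie within -1 to 1; 1 stands for 0.8 m of shift or 120 degrees of turn. Its arguments: {"type":"object","properties":{"commands":{"type":"array","items":{"type":"array","items":{"type":"array","items":{"type":"number"}}}}},"required":["commands"]}

```bash
mkdir -p pics; ls; cat > h.py <<'E'
import numpy as np, cv2
from scipy.spatial.transform import Rotation as R
from rig import bot
def save(name,out):
    im=bot.grab_frame(name); cv2.imwrite('pics/'+out,im[:,:,::-1]); return im
def cam(name):
    c=bot.calibration(name)
    K=np.array([[c['fx'],0,c['cx']],[0,c['fy'],c['cy']],[0,0,1.]])
    if 'rvec' in c:
        Rm=cv2.Rodrigues(np.array(c['rvec'],float))[0]; t=np.array(c['tvec'],float).ravel()
    else:
        s=bot.observe(); T=np.eye(4); T[:3,:3]=R.from_quat(s['eef_rot']).as_matrix(); T[:3,3]=s['tcp_pos']
        W=np.linalg.inv(T@np.array(c['T_tool_cam'])); Rm=W[:3,:3]; t=W[:3,3]
    return K,Rm,t
def onz(name,px,z,C=None):
    K,Rm,t=C or cam(name)
    d=Rm.T@np.linalg.inv(K)@np.array([px[0],px[1],1.]); o=-Rm.T@t
    return o+d*(z-o[2])/d[2]
def proj(name,P,C=None):
    K,Rm,t=C or cam(name); p=K@(Rm@np.array(P,float)+t); return p[:2]/p[2]
E
python3 - <<'E'
from h import *
save('scene','s0.png');save('top','t0.png');save('wrist','w0.png')
np.set_printoptions(precision=3,suppress=True)
for c in ['scene','top']:
    K,Rm,t=cam(c);print(c,-Rm.T@t,Rm[2],K[0,0])
for c in ['top','scene']:
  for n in ['tile_a_center','lid_handle','scan_button_top','lid_hinge','lug','bed']:
    print(c,n,[(np.round(d['pixel'],1).tolist(),round(d['score'],2)) for d in bot.mark_of(c,n)][:5])
print(bot.observe(), bot.calibration('wrist'))
E
```

```text
pics
scene [1.028 0.756 0.864] [-0.372 -0.665 -0.647] 464.7495187448387
top [ 0.533 -0.041  1.114] [ 0.085  0.03  -0.996] 394.13274523778074
top tile_a_center [([359.9, 272.8], 0.84), ([310.9, 228.2], 0.76), ([309.6, 278.3], 0.65)]
top lid_handle [([279.2, 194.9], 0.61), ([333.5, 159.4], 0.37)]
top scan_button_top [([256.1, 255.6], 0.66)]
top lid_hinge [([194.4, 209.2], 0.68)]
top lug []
top bed []
scene tile_a_center [([276.6, 213.3], 0.88), ([320.2, 201.5], 0.8), ([187.1, 278.5], 0.71), ([287.6, 179.5], 0.67)]
scene lid_handle []
scene scan_button_top [([332.4, 217.8], 0.62), ([240.9, 190.4], 0.6)]
scene lid_hinge [([322.2, 284.9], 0.96)]
scene lug [([279.8, 261.1], 0.86)]
scene bed [([295.9, 267.2], 0.74)]
{'clock': 0.75, 'joint_positions': array([-1.421,  0.259,  1.535, -0.   ,  1.348, -0.203]), 'joint_vel': array([ 0.001, -0.002,  0.001, -0.001,  0.001,  0.   ]), 'tau': array([ -0.002, -43.711, -28.428,   0.072,   0.031,   0.   ]), 'tcp_pos': array([ 0.19 , -0.516,  0.219]), 'eef_rot': array([ 0.984,  0.175, -0.   ,  0.   ]), 'force': array([-0.04 ,  0.048, -0.426]), 'moment': array([-0.054, -0.006, -0.03 ]), 'gripper_width': 0.09278018752253185} {'fx': 300.07404442730564, 'fy': 300.07404442730564, 'cx': 283.6438832537939, 'cy': 212.54306875830486, 'T_tool_cam': array([[-0.   , -0.968, -0.25 ,  0.067],
       [ 1.   , -0.   , -0.   ,  0.001],
       [ 0.   , -0.25 ,  0.968, -0.166],
       [ 0.   ,  0.   ,  0.   ,  1.   ]])}
```

View pics/t0.png

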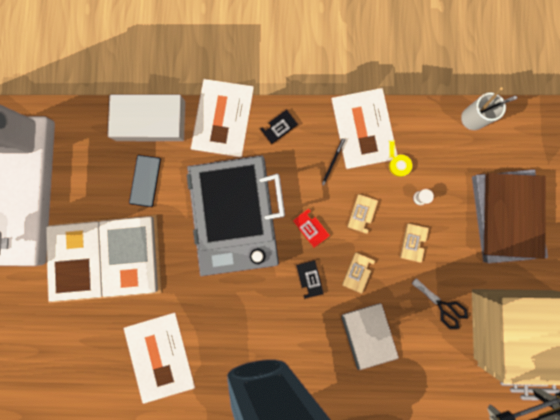

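View pics/s0.png

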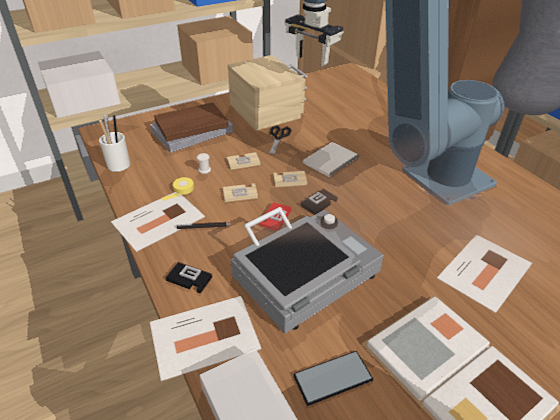

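View pics/w0.png

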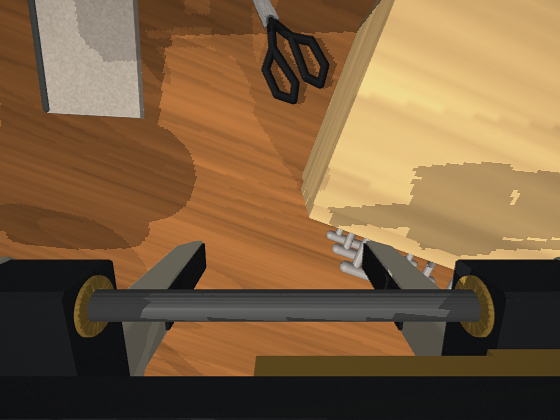

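```bash
python3 - <<'E'
import cv2
im=cv2.imread('pics/t0.png')
cv2.imwrite('pics/t0c.png',cv2.resize(im[150:300,280:440],None,fx=5,fy=4*1.25*0.8,interpolation=cv2.INTER_CUBIC)[:600])
cv2.imwrite('pics/t0d.png',cv2.resize(im[145:285,180:300],None,fx=4,fy=4,interpolation=cv2.INTER_CUBIC))
im=cv2.imread('pics/s0.png')
cv2.imwrite('pics/s0c.png',cv2.resize(im[140:240,160:360],None,fx=4,fy=4,interpolation=cv2.INTER_CUBIC))
from h import *
np.set_printoptions(precision=3,suppress=True)
for p in [(362,213),(415,242),(360,272)]: print(onz('top',p,.015))
print('handle',onz('top',(279,195),.104),'ends',onz('top',(276,177),.104),onz('top',(282.5,216),.104))
print('btn',onz('top',(257,255.5),.065),'hinge',onz('top',(194.4,209.2),.066))
print('sc',onz('scene',(276.6,213.3),.0),onz('scene',(330,218),.065),onz('scene',(322,285),.066),onz('scene',(266,222),.104))
print(onz('scene',(295.9,267.2),.035),onz('scene',(279.8,261),.044))
E
```

```text
[ 0.603 -0.23   0.015]
[ 0.524 -0.374  0.015]
[ 0.44  -0.223  0.015]
handle [ 0.642 -0.002  0.104] ends [0.688 0.007 0.104] [ 0.587 -0.011  0.104]
btn [0.484 0.056 0.065] hinge [0.606 0.227 0.066]
sc [ 0.549 -0.104  0.   ] [0.473 0.043 0.065] [0.613 0.22  0.066] [0.644 0.016 0.104]
[0.622 0.124 0.035] [0.65  0.095 0.044]
```

View pics/t0c.png

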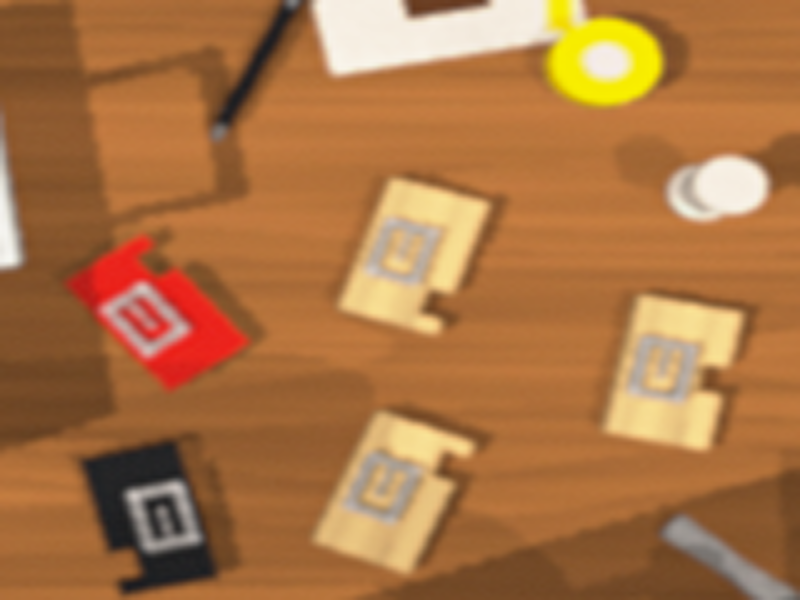

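View pics/t0d.png

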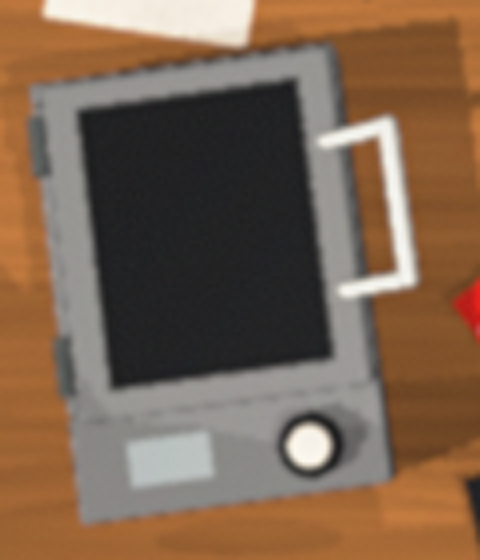

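View pics/s0c.png

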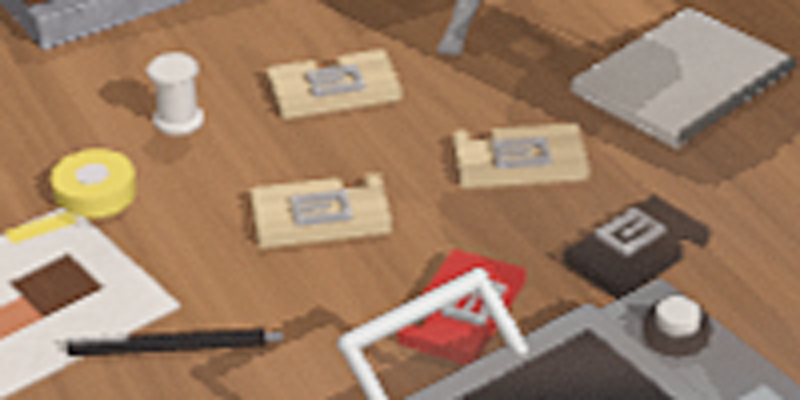

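The top view shows the three plywood tiles at (362,213), (415,242) and (360,272). The notch at the +x end (upper right) belongs to (360,272), so that is tile_a at about (0.44, -0.22). The scanner is yawed about +10°. Its handle bar is at pixel (279,195) and its button at (257,255).

```bash
cat >> h.py <<'E'
np.set_printoptions(precision=4,suppress=True)
def to(pos,yaw=None,tilt=None):
    """print shift to pos in tool units (total), and turn"""
    s=bot.observe(); M=R.from_quat(s['eef_rot'])
    d=M.inv().apply(np.array(pos)-s['tcp_pos'])
    print('tool shift units',d/0.8,' |mm|',np.linalg.norm(d)*1000,'rows min',np.linalg.norm(d)/.0417)
    if yaw is not None:
        Rt=R.from_matrix(np.array([[np.cos(yaw),np.sin(yaw),0],[np.sin(yaw),-np.cos(yaw),0],[0,0,-1]]).T.T)
        w=(M.inv()*Rt).as_rotvec(); print('turn units',w/np.deg2rad(120),'deg',np.rad2deg(w))
def st():
    s=bot.observe(); m=R.from_quat(s['eef_rot']).as_matrix()
    print('t',s['clock'],'p',s['tcp_pos'],'yaw',np.rad2deg(np.arctan2(m[1,0],m[0,0])),'zdir',m[:,2],'F',s['force'],'w',s['gripper_width'])
E
python3 -c "
from h import *
st();to((.64,0,.30),np.deg2rad(10))"
```

```text
t 0.75 p [ 0.19   -0.5161  0.2187] yaw 20.213545985860115 zdir [ 0.     -0.0001 -1.    ] F [-0.04    0.0481 -0.4258] w 0.09278018752253185
tool shift units [ 0.7507 -0.4111 -0.1017]  |mm| 689.5352098910137 rows min 16.535616544149008
turn units [0.     0.     0.0851] deg [ 0.0036  0.0005 10.2135]
```

play_rows:
  commands:
    - [[1, 0, 0, -0.04, 0, 0, 0.0425], [1, 0, 0, -0.04, 0, 0, 0.0425], [1, 0, 0, -0.02, 0, 0, 0]]

```text
clock: 1.0
tcp_pos: [0.1895, -0.5129, 0.2956]
eef_rot: [0.997, 0.083, -0.0, -0.006]
force: [0.2, -0.0, 0.2]
gripper_width: 0.0932
```

```bash
python3 -c "
from h import *
st();to((.60,-.02,.30),np.deg2rad(10))"
```

```text
t 1.0 p [ 0.1895 -0.5129  0.2956] yaw 9.52801719965207 zdir [-0.0019  0.0124 -0.9999] F [ 0.2159 -0.0077  0.2328] w 0.09316266194678346
tool shift units [ 0.608  -0.5228  0.0012]  |mm| 641.4855542442536 rows min 15.383346624562439
turn units [-0.006  -0.0001 -0.0039] deg [-0.7194 -0.014  -0.4719]
```

play_rows:
  commands:
    - [[1, 0.038, -0.0327, 0, -0.006, 0, 0], [1, 0.038, -0.0327, 0, 0, 0, 0], [1, 0.038, -0.0327, 0, 0, 0, 0], [1, 0.038, -0.0327, 0, 0, 0, 0], [1, 0.038, -0.0327, 0, 0, 0, 0], [1, 0.038, -0.0327, 0, 0, 0, 0], [1, 0.038, -0.0327, 0, 0, 0, 0], [1, 0.038, -0.0327, 0, 0, 0, 0]]

```text
clock: 1.67
tcp_pos: [0.3982, -0.2678, 0.2994]
eef_rot: [0.997, 0.075, 0.001, 0.008]
force: [0.7, -0.8, 0.7]
gripper_width: 0.093
```

```bash
python3 -c "
from h import *
st();to((.60,-.02,.30),np.deg2rad(10))
save('wrist','w1.png')"
```

```text
t 1.6667 p [ 0.3982 -0.2678  0.2994] yaw 8.567364216061362 zdir [ 0.003  -0.015  -0.9999] F [ 0.6655 -0.7768  0.68  ] w 0.09300580500883662
tool shift units [ 0.2955 -0.2687 -0.0046]  |mm| 319.52708627328633 rows min 7.6625200545152605
turn units [ 0.0073 -0.0002 -0.0119] deg [ 0.8741 -0.0292 -1.4329]
```

View pics/w1.png

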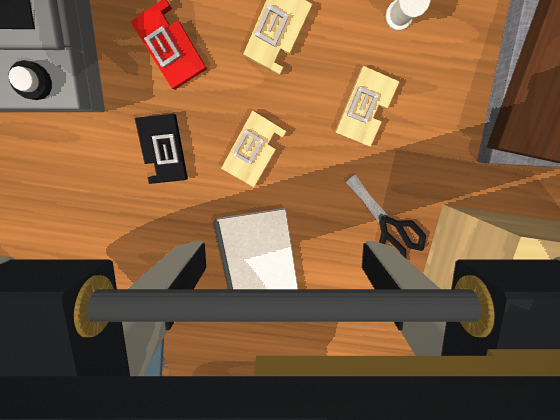

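The wrist view confirms tile_a at (255,148), with its notch at the upper right (+x). The centre-notch tile is at (370,105) and the mirror tile at (278,30).

play_rows:
  commands:
    - [[1, 0.037, -0.0336, 0, 0.006, 0, -0.01], [1, 0.037, -0.0336, 0, 0, 0, 0], [1, 0.037, -0.0336, 0, 0, 0, 0], [1, 0.037, -0.0336, 0, 0, 0, 0], [1, 0.037, -0.0336, 0, 0, 0, 0], [1, 0.037, -0.0336, 0, 0, 0, 0], [1, 0.037, -0.0336, 0, 0, 0, 0], [1, 0, 0, 0, 0, 0, 0]]

```text
clock: 2.38
tcp_pos: [0.5766, -0.0333, 0.3005]
eef_rot: [0.996, 0.091, 0.004, -0.0]
force: [-0.8, -0.0, -0.7]
gripper_width: 0.0928
```

```bash
python3 -c "
from h import *
C=cam('wrist')
st();to((.62,0,.26),np.deg2rad(10))
save('wrist','w2.png')
for n in ['lid_handle','lid_hinge','scan_button_top']:
    print(n,[(np.round(d['pixel'],1).tolist(),round(d['score'],2)) for d in bot.mark_of('wrist',n)][:5])
"
```

```text
t 2.3833 p [ 0.5766 -0.0333  0.3005] yaw 10.397233969572241 zdir [ 0.0073  0.0007 -1.    ] F [-0.8293 -0.0296 -0.6974] w 0.09282455480253968
tool shift units [ 0.0604 -0.0312  0.0511]  |mm| 68.05027355696299 rows min 1.6319010445314868
turn units [ 0.0003 -0.0035  0.0033] deg [ 0.034  -0.4207  0.3971]
lid_handle [([266.5, 133.3], 0.92)]
lid_hinge [([86.4, 127.2], 0.58)]
scan_button_top [([207.5, 243.5], 0.51)]
```

View pics/w2.png

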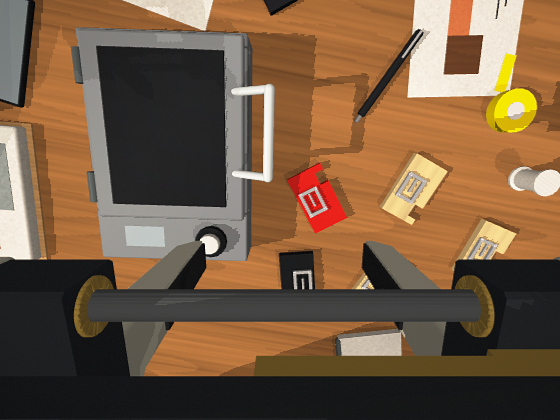

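The bar runs from (270,87) to (267,179) in the wrist picture.

```bash
python3 -c "
from h import *
C=cam('wrist')
a=onz('wrist',(270,87),.104,C);b=onz('wrist',(267.5,179),.104,C);m=onz('wrist',(268.5,133),.104,C)
print(a,b,m,np.linalg.norm(a-b),np.rad2deg(np.arctan2(*(a-b)[[1,0]])))
a=onz('wrist',(76,30),.06,C);b=onz('wrist',(104,257),.06,C);c=onz('wrist',(248,252),.06,C);d=onz('wrist',(251,33),.06,C)
for p,q in((a,b),(d,c),(c,b)): print(p,q,np.linalg.norm(p-q),np.rad2deg(np.arctan2(*(p-q)[[1,0]])))
"
```

```text
[ 0.6902 -0.005   0.104 ] [ 0.5869 -0.0191  0.104 ] [ 0.6404 -0.0115  0.104 ] 0.10422399394352193 7.74137662788168
[0.7188 0.2394 0.06  ] [0.4274 0.1972 0.06  ] 0.29448356410992577 8.241508951614495
[0.7527 0.0305 0.06  ] [ 0.4711 -0.0073  0.06  ] 0.28412050545684514 7.646142027833524
[ 0.4711 -0.0073  0.06  ] [0.4274 0.1972 0.06  ] 0.20911467730067182 -77.91368572729561
```

```bash
python3 -c "
from h import *
st();C=cam('wrist')
im=save('wrist','w3.png')
st()
h=bot.mark_of('wrist','lid_handle')[0]['pixel'];print(h,onz('wrist',h,.104,C))
t=bot.mark_of('wrist','tile_a_center');print([(x['pixel'],x['score']) for x in t])
g=im[70:200,255:285].astype(int).min(2)
for r in (95,115,133,155,172):
  row=im[r,240:300].astype(int).min(1); k=np.where(row>170)[0]; print(r,k+240)
m=bot.silhouettes('top','lid_handle')
print([(x['pixel'],x['score']) for x in m])
"
```

```text
t 2.5833 p [ 0.5732 -0.0397  0.3009] yaw 10.064296959685 zdir [ 0.0053 -0.0028 -1.    ] F [ 0.2361 -0.149   0.0771] w 0.09302737723564942
t 2.6333 p [ 0.5731 -0.0401  0.3011] yaw 9.999008333917125 zdir [ 0.0056 -0.0028 -1.    ] F [-0.103   0.0825  0.2371] w 0.0930931603188771
[259.4, 126.1] [0.6462 0.0002 0.104 ]
[([295.1, 275.6], 0.94), ([374.9, 276.8], 0.82), ([312.0, 194.9], 0.74)]
95 [258 259 260 261 262 263 264 265]
115 [258 259 260 261 262 263 264 265]
133 [258 259 260 261 262 263 264 265]
155 [258 259 260 261 262 263 264 265]
172 [240 241 242 243 244 245 246 247 248 249 250 251 252 253 254 255 256 257
 258 259 260 261 262 263 264 265]
[([232.2, 201.2], 0.65)]
```

```bash
python3 -c "
from h import *
C=cam('wrist')
im=save('wrist','w4.png');st()
for z in(.104,):
  a=onz('wrist',(261.5,95),z,C);b=onz('wrist',(261.5,165),z,C)
  print(a,b,np.rad2deg(np.arctan2(*(a-b)[[1,0]])))
bar=im[60:200,245:285].astype(int).min(2)>170
print([ (60+r, np.where(bar[r])[0].min()+245,np.where(bar[r])[0].max()+245) for r in range(0,140,6) if bar[r].any()])
C2=cam('top')
for p in [(0.644,-.004,.104)]: print(proj('top',p,C2),proj('wrist',p,C))
"
```

```text
t 2.8333 p [ 0.5733 -0.0403  0.3014] yaw 9.94606388121632 zdir [ 0.0064 -0.0026 -1.    ] F [-0.2462 -0.9573  0.2639] w 0.09278762981838957
[0.6805 0.0022 0.104 ] [ 0.6025 -0.01    0.104 ] 8.886620448418578
[(84, np.int64(245), np.int64(265)), (90, np.int64(257), np.int64(265)), (96, np.int64(257), np.int64(265)), (102, np.int64(257), np.int64(265)), (108, np.int64(257), np.int64(264)), (114, np.int64(257), np.int64(264)), (120, np.int64(257), np.int64(264)), (126, np.int64(257), np.int64(264)), (132, np.int64(257), np.int64(264)), (138, np.int64(257), np.int64(264)), (144, np.int64(257), np.int64(264)), (150, np.int64(257), np.int64(264)), (156, np.int64(257), np.int64(264)), (162, np.int64(257), np.int64(264)), (168, np.int64(257), np.int64(264)), (174, np.int64(245), np.int64(264))]
[279.9006 194.0519] [261.9185 128.7607]
```

View pics/w4.png

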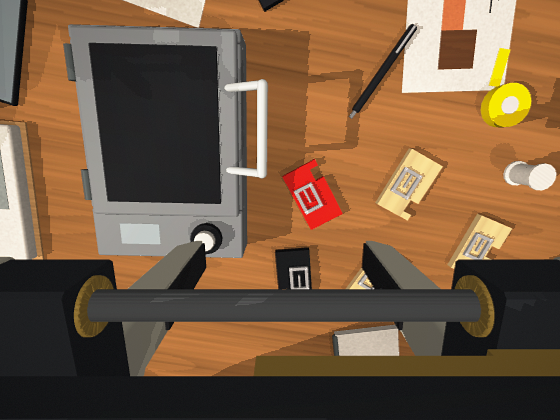

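```bash
python3 -c "
from h import *
st();to((.643,-.003,.16),np.deg2rad(9))"
```

```text
t 2.8333 p [ 0.5733 -0.0403  0.3014] yaw 9.94606388121632 zdir [ 0.0064 -0.0026 -1.    ] F [-0.2462 -0.9573  0.2639] w 0.09278762981838957
tool shift units [ 0.0929 -0.0315  0.1772]  |mm| 162.04322865262031 rows min 3.8859287446671535
turn units [ 0.0017 -0.0028  0.0079] deg [ 0.2046 -0.3366  0.9455]
```

play_rows:
  commands:
    - [[0.5, 0.0186, -0.0063, 0.0354, 0.0017, -0.0028, 0.0079], [0.5, 0.0186, -0.0063, 0.0354, 0, 0, 0], [0.5, 0.0186, -0.0063, 0.0354, 0, 0, 0], [0.5, 0.0186, -0.0063, 0.0354, 0, 0, 0], [0.5, 0.0186, -0.0063, 0.0354, 0, 0, 0], [0.5, 0, 0, 0, 0, 0, 0], [0.5, 0, 0, 0, 0, 0, 0]]

```text
clock: 3.42
tcp_pos: [0.6467, -0.011, 0.1606]
eef_rot: [0.997, 0.072, 0.005, 0.002]
force: [0.2, -0.6, 0.2]
gripper_width: 0.0512
```

```bash
python3 -c "
from h import *
st();to((.643,-.003,.085),np.deg2rad(9))
C=cam('wrist');save('wrist','w5.png');print(proj('wrist',(.643,-.003,.104),C))"
```

```text
t 3.4167 p [ 0.6467 -0.011   0.1606] yaw 8.286561387517565 zdir [ 0.0101 -0.0039 -0.9999] F [ 0.2355 -0.5876  0.1874] w 0.05121343199330282
tool shift units [-0.004  -0.0111  0.0944]  |mm| 76.07452777516716 rows min 1.8243292032414185
turn units [ 0.0026 -0.0045 -0.006 ] deg [ 0.3066 -0.5396 -0.7149]
[271.0274 229.1975]
```

View pics/w5.png

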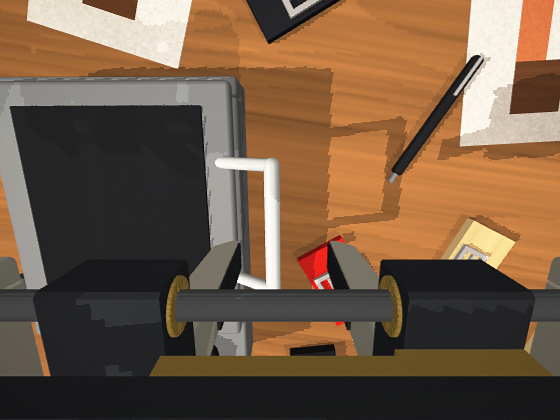

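The bar is at column 272 near row 229, within a pixel of the prediction (271,229), so I'll descend.

play_rows:
  commands:
    - [[0.5, -0.002, -0.0055, 0.0315, 0.0026, -0.0045, -0.006], [0.5, -0.002, -0.0055, 0.0315, 0, 0, 0], [0.5, 0, 0, 0.0315, 0, 0, 0], [0.5, 0, 0, 0, 0, 0, 0], [0.5, 0, 0, 0, 0, 0, 0]]

```text
clock: 3.88
tcp_pos: [0.6457, -0.0078, 0.0953]
eef_rot: [0.997, 0.077, 0.008, 0.002]
force: [0.4, 0.3, 1.0]
gripper_width: 0.0465
```

```bash
python3 -c "
from h import *
st();to((.643,-.003,.085),np.deg2rad(9))"
```

```text
t 3.8833 p [ 0.6457 -0.0078  0.0953] yaw 8.798648125011884 zdir [ 0.0155 -0.0036 -0.9999] F [0.4404 0.3041 1.0099] w 0.046460085095728756
tool shift units [-0.0026 -0.0065  0.0128]  |mm| 11.641425909601349 rows min 0.2791708851223345
turn units [ 0.0028 -0.0071 -0.0017] deg [ 0.3415 -0.8482 -0.2039]
```

play_rows:
  commands:
    - [[0.5, -0.0026, -0.0065, 0.013, 0.0028, -0.0071, -0.0017], [0.5, 0, -0.002, 0.003, 0, 0, 0], [0, 0, 0, 0, 0, 0, 0], [0, 0, 0, 0, 0, 0, 0], [0, 0, 0, 0, 0, 0, 0], [0, 0, 0, 0, 0, 0, 0]]

```text
clock: 4.38
tcp_pos: [0.6468, -0.0027, 0.0912]
eef_rot: [0.997, 0.078, 0.006, 0.002]
force: [0.2, -0.5, -0.1]
gripper_width: 0.0243
```

```bash
python3 -c "
from h import *
st();save('wrist','w6.png')"
```

```text
t 4.3833 p [ 0.6468 -0.0027  0.0912] yaw 8.952094918287731 zdir [ 0.0116 -0.0023 -0.9999] F [ 0.2185 -0.4873 -0.1089] w 0.02430706823647028
```

View pics/w6.png

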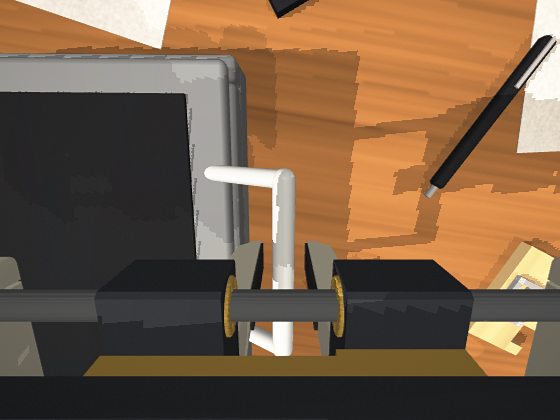

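play_rows:
  commands:
    - [[0, 0, 0, 0.008, 0, -0.003, 0], [0, 0, 0, 0, 0, 0, 0], [0, 0, 0, 0, 0, 0, 0], [0, 0, 0, 0, 0, 0, 0], [0, 0, 0, 0, 0, 0, 0]]

```text
clock: 4.85
tcp_pos: [0.6476, -0.0023, 0.085]
eef_rot: [0.997, 0.078, 0.003, 0.002]
force: [0.0, 1.6, 1.2]
gripper_width: 0.0107
```

```bash
python3 -c "
from h import *
st();save('wrist','w7.png')"
```

```text
t 4.85 p [ 0.6476 -0.0023  0.085 ] yaw 8.960759869644942 zdir [ 0.0064 -0.0031 -1.    ] F [0.0336 1.6365 1.2364] w 0.010745321213299937
```

```bash
cat >> h.py <<'E'
r0=float(np.hypot(.235,.038)); f0=float(np.arctan2(.038,.235))
def arc(dphi,n,yaw=np.deg2rad(9),H=None):
    # H: hinge y/z from initial grasp TCP
    s=bot.observe(); p=s['tcp_pos']; yh=np.array([-np.sin(yaw),np.cos(yaw)])
    p0=np.array([.6476,-.0023,.085])
    u=(p[:2]-p0[:2])@yh-.235; v=p[2]-p0[2]+.038
    ph=np.arctan2(v,-u); print('lid est',ph-f0,'radius',np.hypot(u,v),'lateral',(p[:2]-p0[:2])@np.array([np.cos(yaw),np.sin(yaw)]))
    M=R.from_quat(s['eef_rot'])
    lat=(p[:2]-p0[:2])@np.array([np.cos(yaw),np.sin(yaw)])
    cu,cv,cl=u,v,lat
    for i in range(n):
        q=ph+dphi[i] if hasattr(dphi,'__len__') else ph+dphi*(i+1)
        tu,tv=-r0*np.cos(q),r0*np.sin(q)
        d=np.array([*( (tu-cu)*yh - cl*np.array([np.cos(yaw),np.sin(yaw)])*1.0),tv-cv]); cl=0
        print(np.round(M.inv().apply(d)/.8,4).tolist(),'lid->',round(q-f0,3)); cu,cv=tu,tv
    Rt=R.from_matrix(np.array([[np.cos(yaw),np.sin(yaw),0],[np.sin(yaw),-np.cos(yaw),0],[0,0,-1]]))
    print('turn',(M.inv()*Rt).as_rotvec()/np.deg2rad(120),'F',s['force'],'w',s['gripper_width'],'t',s['clock'])
E
python3 -c "
from h import *
arc(.06,8)"
```

```text
lid est 0.00011537179937692876 radius 0.2380481215085374 lateral -6.052982392686743e-06
[0.0001, -0.0033, -0.0175] lid-> 0.06
[0.0001, -0.0044, -0.0173] lid-> 0.12
[0.0001, -0.0054, -0.017] lid-> 0.18
[0.0001, -0.0064, -0.0167] lid-> 0.24
[0.0001, -0.0074, -0.0163] lid-> 0.3
[0.0001, -0.0083, -0.0158] lid-> 0.36
[0.0001, -0.0093, -0.0153] lid-> 0.42
[0.0001, -0.0102, -0.0147] lid-> 0.48
turn [ 0.0019 -0.0028 -0.0003] F [-0.1885  0.3875  1.0171] w 0.011000400533324484 t 4.9
```

play_rows:
  commands:
    - [[0, 0, -0.0033, -0.0175, 0, 0, 0], [0, 0, -0.0044, -0.0173, 0, 0, 0], [0, 0, -0.0054, -0.017, 0, 0, 0], [0, 0, -0.0064, -0.0167, 0, 0, 0], [0, 0, -0.0074, -0.0163, 0, 0, 0], [0, 0, -0.0083, -0.0158, 0, 0, 0], [0, 0, -0.0093, -0.0153, 0, 0, 0]]

```text
clock: 5.48
tcp_pos: [0.6426, 0.0306, 0.1757]
eef_rot: [0.997, 0.077, 0.002, 0.004]
force: [2.6, 1.1, -4.8]
gripper_width: 0.011
```

```bash
python3 -c "
from h import *
arc(.06,8)"
```

```text
lid est 0.4077665328693566 radius 0.23925945276811217 lateral 0.00020458307165459024
[-0.0002, -0.0112, -0.014] lid-> 0.468
[0.0, -0.0108, -0.0142] lid-> 0.528
[0.0, -0.0116, -0.0135] lid-> 0.588
[0.0, -0.0124, -0.0128] lid-> 0.648
[-0.0, -0.0132, -0.012] lid-> 0.708
[-0.0, -0.0139, -0.0112] lid-> 0.768
[-0.0, -0.0145, -0.0104] lid-> 0.828
[-0.0, -0.0151, -0.0095] lid-> 0.888
turn [ 0.0037 -0.0018 -0.0017] F [ 2.645   1.1173 -4.8121] w 0.011006264827903066 t 5.4833
```

Tracking is excellent.

play_rows:
  commands:
    - [[0, 0, -0.0112, -0.014, 0.003, -0.002, -0.0015], [0, 0, -0.0108, -0.0142, 0, 0, 0], [0, 0, -0.0116, -0.0135, 0, 0, 0], [0, 0, -0.0124, -0.0128, 0, 0, 0], [0, 0, -0.0132, -0.012, 0, 0, 0], [0, 0, -0.0139, -0.0112, 0, 0, 0], [0, 0, -0.0145, -0.0104, 0, 0, 0], [0, 0, -0.0151, -0.0095, 0, 0, 0]]

```text
clock: 6.15
tcp_pos: [0.6298, 0.1152, 0.2598]
eef_rot: [0.997, 0.077, 0.001, 0.004]
force: [3.1, 0.1, -5.5]
gripper_width: 0.0113
```

```bash
python3 -c "
from h import *
arc(.05,8)"
```

```text
lid est 0.9109545435649201 radius 0.24247344568548054 lateral 0.0008314283597744659
[-0.0011, -0.0159, -0.0021] lid-> 0.961
[-0.0, -0.0135, -0.0062] lid-> 1.011
[-0.0, -0.0138, -0.0055] lid-> 1.061
[-0.0, -0.0141, -0.0049] lid-> 1.111
[-0.0, -0.0143, -0.0041] lid-> 1.161
[-0.0, -0.0145, -0.0034] lid-> 1.211
[-0.0, -0.0146, -0.0027] lid-> 1.261
[-0.0, -0.0147, -0.002] lid-> 1.311
turn [ 0.0036 -0.0008 -0.0016] F [ 3.1253  0.0731 -5.4712] w 0.011300037905514279 t 6.15
```

play_rows:
  commands:
    - [[0, -0.001, -0.0148, -0.0045, 0.003, 0, -0.0015], [0, 0, -0.0135, -0.006, 0, 0, 0], [0, 0, -0.0138, -0.0055, 0, 0, 0], [0, 0, -0.0141, -0.0049, 0, 0, 0], [0, 0, -0.0143, -0.0041, 0, 0, 0], [0, 0, -0.0145, -0.0034, 0, 0, 0], [0, 0, -0.0146, -0.0027, 0, 0, 0], [0, 0, -0.01, -0.001, 0, 0, 0]]

```text
clock: 6.82
tcp_pos: [0.6155, 0.2116, 0.2912]
eef_rot: [0.997, 0.079, 0.005, 0.002]
force: [4.4, -1.9, 0.2]
gripper_width: 0.011
```

```bash
python3 -c "
from h import *
arc(.03,8)"
```

```text
lid est 1.3340467787187231 radius 0.24491861256076577 lateral 0.0017445831990154843
[-0.0022, -0.0096, 0.0079] lid-> 1.364
[0.0, -0.0089, -0.0003] lid-> 1.394
[0.0, -0.0089, -0.0001] lid-> 1.424
[0.0, -0.0089, 0.0002] lid-> 1.454
[0.0, -0.0089, 0.0005] lid-> 1.484
[0.0, -0.0089, 0.0007] lid-> 1.514
[0.0, -0.0089, 0.001] lid-> 1.544
[0.0, -0.0088, 0.0013] lid-> 1.574
turn [ 0.0023 -0.0043  0.0007] F [ 4.4495 -1.8704  0.2278] w 0.011041733671916475 t 6.8167
```

play_rows:
  commands:
    - [[0, -0.001, -0.009, 0.002, 0, 0, 0], [0, 0, -0.009, 0, 0, 0, 0], [0, 0, -0.009, 0, 0, 0, 0], [0, 0, -0.009, 0, 0, 0, 0], [0, 0, -0.007, 0, 0, 0, 0]]

```text
clock: 7.23
tcp_pos: [0.6113, 0.2396, 0.2922]
eef_rot: [0.997, 0.077, 0.007, 0.012]
force: [6.1, -25.5, -0.3]
gripper_width: 0.0114
```

```bash
python3 -c "
from h import *
arc(.02,4)
save('scene','s1.png')"
```

```text
lid est 1.4496048069702645 radius 0.24539157869901107 lateral 0.001995252881647107
[-0.0026, -0.0058, 0.0093] lid-> 1.47
[-0.0, -0.0059, 0.0003] lid-> 1.49
[-0.0, -0.0059, 0.0004] lid-> 1.51
[-0.0, -0.0059, 0.0005] lid-> 1.53
turn [ 0.012  -0.0062 -0.0016] F [  6.1459 -25.5239  -0.3115] w 0.011429416366350512 t 7.2333
```

View pics/s1.png

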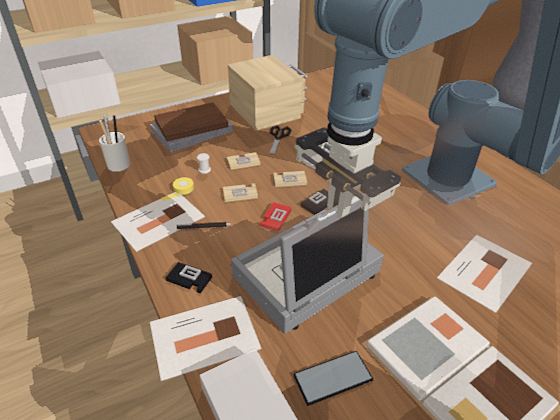

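The lid is at its open stop: the estimate is 1.45 rad with 25 N of reaction. I'll hold briefly, release and lift off.

play_rows:
  commands:
    - [[0, 0, 0, 0, 0, 0, 0], [0, 0, 0, 0, 0, 0, 0], [0, 0, 0, 0, 0, 0, 0], [0.5, 0, 0.001, 0, 0, 0, 0], [0.5, 0, 0, 0, 0, 0, 0], [0.5, 0, 0, 0, 0, 0, 0], [0.5, 0, 0, 0, 0, 0, 0], [0.5, 0, 0, 0, 0, 0, 0]]

```text
clock: 7.95
tcp_pos: [0.6069, 0.2413, 0.2915]
eef_rot: [0.997, 0.077, 0.003, 0.011]
force: [0.2, -0.0, -0.6]
gripper_width: 0.0398
```

```bash
python3 -c "
from h import *
arc(.02,1);st()"
```

```text
lid est 1.459266260743596 radius 0.24476961328227217 lateral -0.002109732974110676
[0.0026, -0.0057, 0.0086] lid-> 1.479
turn [ 0.0104 -0.0017 -0.0013] F [ 0.2099 -0.0182 -0.632 ] w 0.03980161467076736 t 7.95
t 7.95 p [0.6069 0.2413 0.2915] yaw 8.840658538915566 zdir [ 0.0069 -0.021  -0.9998] F [ 0.2099 -0.0182 -0.632 ] w 0.03980161467076736
```

play_rows:
  commands:
    - [[0.6, 0, 0, -0.03, 0.005, 0, 0], [0.6, 0, 0, -0.04, 0.005, 0, 0], [0.6, 0, 0, -0.02, 0, 0, 0]]

```text
clock: 8.2
tcp_pos: [0.6029, 0.2427, 0.3594]
eef_rot: [0.997, 0.078, -0.005, 0.0]
force: [0.8, -0.1, 1.0]
gripper_width: 0.0548
```

```bash
python3 -c "
from h import *
st();to((.42,-.24,.30),np.deg2rad(70))
im=save('scene','s2.png')
C=cam('scene')
cv2.imwrite('pics/s2c.png',cv2.resize(im[100:350,220:420,::-1],None,fx=3,fy=2.4,interpolation=cv2.INTER_CUBIC))
for n in ['bed','lug']: print(n,[(d['pixel'],d['score']) for d in bot.mark_of('scene',n)])
b=bot.mark_of('scene','bed')[0]['pixel'];print(onz('scene',b,.035,C))
b=bot.mark_of('scene','lug')[0]['pixel'];print(onz('scene',b,.044,C))
"
```

```text
t 8.2 p [0.6029 0.2427 0.3594] yaw 8.942233520272259 zdir [-0.0107 -0.0016 -0.9999] F [ 0.7887 -0.1165  0.9509] w 0.054792847639323954
tool shift units [-0.3189  0.5605  0.0777]  |mm| 519.6349379658711 rows min 12.461269495584439
turn units [-0.0028  0.0046 -0.5088] deg [ -0.331    0.5569 -61.0572]
bed [([296.2, 266.2], 0.88)]
lug [([282.5, 264.0], 0.87)]
[0.6195 0.1214 0.035 ]
[0.6489 0.1067 0.044 ]
```

View pics/s2c.png

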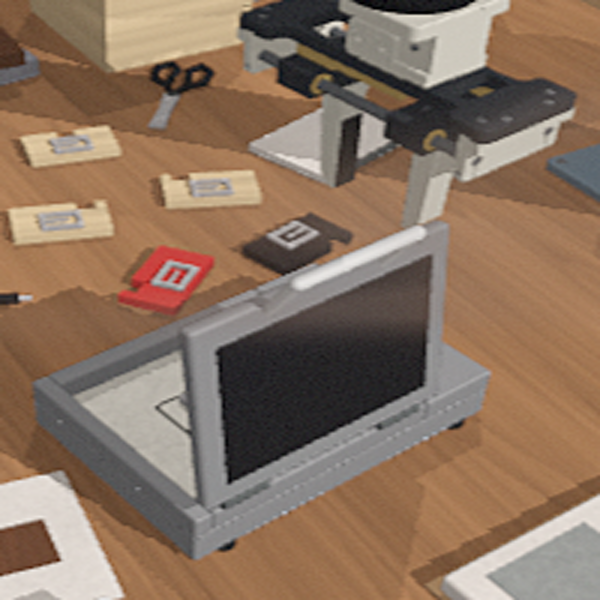

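```bash
cat >> h.py <<'E'
def rows(pos,yaw,n,g,tilt=0.,nturn=None):
    s=bot.observe(); M=R.from_quat(s['eef_rot'])
    Rt=R.from_matrix(np.array([[np.cos(yaw),np.sin(yaw),0],[np.sin(yaw),-np.cos(yaw),0],[0,0,-1]]))*R.from_euler('y',tilt)
    w=(M.inv()*Rt).as_rotvec(); d=np.array(pos)-s['tcp_pos']
    nt=nturn or n
    print('step mm',np.linalg.norm(d)/n*1000,'deg/row',np.rad2deg(np.linalg.norm(w))/nt)
    out=[]
    for i in range(n):
        Mi=M*R.from_rotvec(w*min(1,i/nt)); 
        out.append([g]+np.round(Mi.inv().apply(d/n)/.8,4).tolist()+(np.round(w/nt/np.deg2rad(120),4).tolist() if i<nt else [0,0,0]))
    print(str(out))
E
python3 -c "
from h import *
rows((.42,-.24,.30),np.deg2rad(70),14,1,nturn=10)"
```

```text
step mm 37.06190518444175 deg/row 6.10665986198454
[[1, -0.0227, 0.04, 0.0053, -0.0003, 0.0007, -0.0509], [1, -0.0268, 0.0374, 0.0053, -0.0003, 0.0007, -0.0509], [1, -0.0307, 0.0343, 0.0053, -0.0003, 0.0007, -0.0509], [1, -0.0342, 0.0308, 0.0052, -0.0003, 0.0007, -0.0509], [1, -0.0373, 0.027, 0.0052, -0.0003, 0.0007, -0.0509], [1, -0.0399, 0.0229, 0.0052, -0.0003, 0.0007, -0.0509], [1, -0.0421, 0.0185, 0.0051, -0.0003, 0.0007, -0.0509], [1, -0.0439, 0.0139, 0.0051, -0.0003, 0.0007, -0.0509], [1, -0.0451, 0.0092, 0.005, -0.0003, 0.0007, -0.0509], [1, -0.0459, 0.0043, 0.005, -0.0003, 0.0007, -0.0509], [1, -0.0461, -0.0006, 0.0049, 0, 0, 0], [1, -0.0461, -0.0006, 0.0049, 0, 0, 0], [1, -0.0461, -0.0006, 0.0049, 0, 0, 0], [1, -0.0461, -0.0006, 0.0049, 0, 0, 0]]
```

play_rows:
  commands:
    - [[1, -0.0227, 0.04, 0, 0, 0, -0.0509], [1, -0.0268, 0.0374, 0, 0, 0, -0.0509], [1, -0.0307, 0.0343, 0, 0, 0, -0.0509], [1, -0.0342, 0.0308, 0, 0, 0, -0.0509], [1, -0.0373, 0.027, 0.007, 0, 0, -0.0509], [1, -0.0399, 0.0229, 0.007, 0, 0, -0.0509], [1, -0.0421, 0.0185, 0.007, 0, 0, -0.0509], [1, -0.0439, 0.0139, 0.007, 0, 0, -0.0509]]

```text
clock: 9.12
tcp_pos: [0.4937, -0.0348, 0.317]
eef_rot: [0.864, 0.503, -0.017, -0.01]
force: [0.7, -1.1, 0.1]
gripper_width: 0.0927
```

```bash
python3 -c "
from h import *
rows((.42,-.26,.28),np.deg2rad(70),7,1,nturn=4)"
```

```text
step mm 34.262087892127624 deg/row 2.4670123316841828
[[1, -0.0413, 0.0087, 0.0072, -0.0043, 0.0021, -0.02], [1, -0.0417, 0.0069, 0.007, -0.0043, 0.0021, -0.02], [1, -0.042, 0.005, 0.0069, -0.0043, 0.0021, -0.02], [1, -0.0422, 0.0032, 0.0068, -0.0043, 0.0021, -0.02], [1, -0.0423, 0.0014, 0.0066, 0, 0, 0], [1, -0.0423, 0.0014, 0.0066, 0, 0, 0], [1, -0.0423, 0.0014, 0.0066, 0, 0, 0]]
```

play_rows:
  commands:
    - [[1, -0.0413, 0.0087, 0.0072, -0.0043, 0.0021, -0.02], [1, -0.0417, 0.0069, 0.007, -0.0043, 0.0021, -0.02], [1, -0.042, 0.005, 0.0069, -0.0043, 0.0021, -0.02], [1, -0.0422, 0.0032, 0.0068, -0.0043, 0.0021, -0.02], [1, -0.0423, 0.0014, 0.0066, 0, 0, 0], [1, -0.0423, 0.0014, 0.0066, 0, 0, 0], [1, -0.0423, 0.0014, 0.0066, 0, 0, 0], [1, 0, 0, 0, 0, 0, 0]]

```text
clock: 9.78
tcp_pos: [0.4067, -0.2703, 0.2625]
eef_rot: [0.816, 0.578, -0.004, -0.01]
force: [-0.2, 0.3, -0.1]
gripper_width: 0.0927
```

play_rows:
  commands:
    - [[1, 0, 0, 0, 0, 0, 0], [1, 0, 0, 0, 0, 0, 0]]

```text
clock: 9.95
tcp_pos: [0.4045, -0.2701, 0.2591]
eef_rot: [0.817, 0.577, -0.005, -0.014]
force: [0.5, 0.6, -0.3]
gripper_width: 0.0933
```

```bash
python3 -c "
from h import *
st();save('wrist','w8.png');st()
print([(np.round(d['pixel'],1),d['score']) for d in bot.mark_of('wrist','tile_a_center')])
for i in range(1): save('top','t1.png')
"
```

```text
t 9.95 p [ 0.4045 -0.2701  0.2591] yaw 70.42428400242072 zdir [-0.0233  0.0173 -0.9996] F [ 0.4548  0.6198 -0.2549] w 0.09332129820672548
t 10.0 p [ 0.4047 -0.2696  0.2591] yaw 70.47078078321877 zdir [-0.0233  0.0176 -0.9996] F [-0.0037  1.1797  0.4956] w 0.09266860807658454
[(array([300.6, 144.2]), 0.84), (array([360.9,   6.8]), 0.73), (array([301.5, 297.9]), 0.71), (array([252.7,  47.6]), 0.63)]
```

View pics/w8.png

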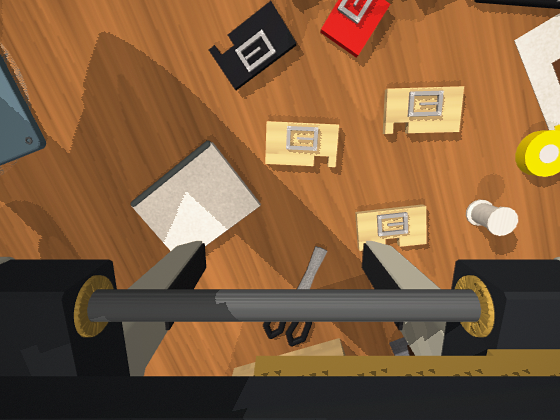

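View pics/t1.png

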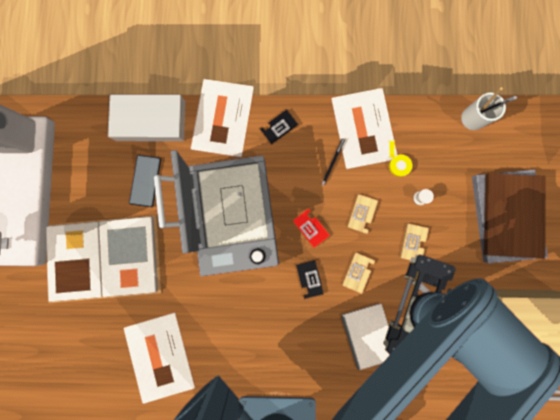

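```bash
python3 -c "
import cv2
im=cv2.imread('pics/w8.png');cv2.imwrite('pics/w8c.png',cv2.resize(im[110:185,250:355],None,fx=7,fy=7,interpolation=cv2.INTER_CUBIC))
im=cv2.imread('pics/t1.png');cv2.imwrite('pics/t1c.png',cv2.resize(im[150:280,165:285],None,fx=4.5,fy=4.5,interpolation=cv2.INTER_CUBIC))
"
```

```text
(no output)
```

View pics/w8c.png

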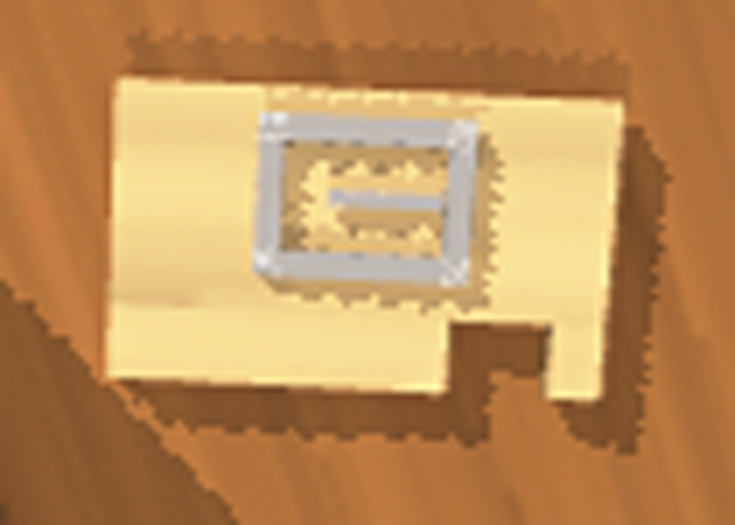

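View pics/t1c.png

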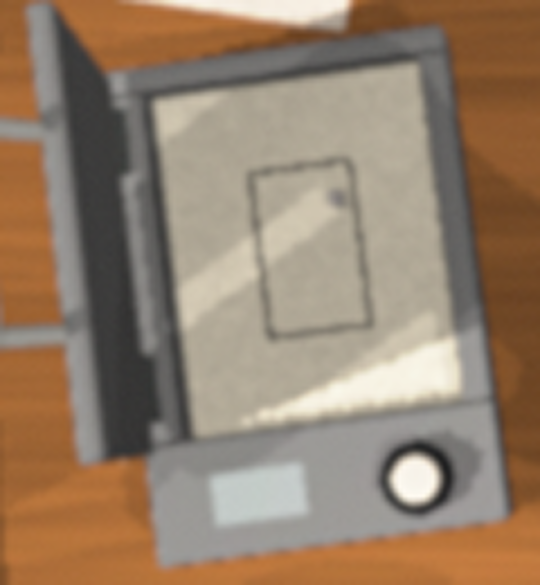

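```bash
python3 -c "
from h import *
C=cam('wrist')
c=lambda x,y,z:onz('wrist',((x-3)/7+250,(y-3)/7+110),z,C)
TL,TR,BL,BR=[c(*p,.012) for p in((117,77),(623,101),(107,377),(602,400))]
print('dims',[np.linalg.norm(a-b) for a,b in((TL,TR),(BL,BR),(TL,BL),(TR,BR))])
ya=lambda v:np.rad2deg(np.arctan2(v[1],v[0]))
print('yaw',ya(TR-TL),ya(BR-BL),'center',(TL+TR+BL+BR)/4)
k=[c(*p,.017) for p in((258,117),(480,122),(253,272),(467,286))]
print('buckle',sum(k)/4,np.linalg.norm(k[1]-k[0]),np.linalg.norm(k[2]-k[0]))
d=lambda x,y,z:onz('top',((x-2)/4.5+165,(y-2)/4.5+150),z)
q=[d(*p,.035) for p in((250,172),(351,158),(371,326),(271,339))]
print('bed',sum(q)/4,[np.linalg.norm(q[i]-q[i-1]) for i in range(4)],ya(q[0]-q[3]),ya(q[1]-q[2]))
print('lug',d(338,198,.044),'btn',d(413,478,.066),'lidedge')
b=(sum(q)/4)[:2];a=np.deg2rad(8.5);print('lug pred',b+.028*np.array([np.cos(a),np.sin(a)])+.021*np.array([np.sin(a),-np.cos(a)]))
"
```

```text
dims [np.float64(0.0956650182574246), np.float64(0.09678763068963839), np.float64(0.056300826136001576), np.float64(0.05602035570711582)]
yaw -22.10514021626439 -21.933854447676595 center [ 0.4404 -0.2202  0.012 ]
buckle [ 0.4432 -0.213   0.017 ] 0.0415558237081262 0.028453177980727207
bed [0.621  0.1261 0.035 ] [np.float64(0.1037790393554929), np.float64(0.06292530482242624), np.float64(0.10419926352475574), np.float64(0.06171097013233422)] 8.528390308026786 7.859058520786049
lug [0.6512 0.1086 0.044 ] btn [0.4835 0.058  0.066 ] lidedge
lug pred [0.6518 0.1094]
```

```bash
python3 -c "
from h import *
st();rows((.4432,-.213,.07),np.deg2rad(68),6,.7,nturn=1)"
```

```text
t 10.1 p [ 0.4055 -0.2693  0.2602] yaw 70.5777741156766 zdir [-0.0218  0.016  -0.9996] F [-0.5657  0.1681 -0.1605] w 0.09292982618569852
step mm 33.65101927893558 deg/row 3.012190612381278
[[0.7, 0.0134, 0.0045, 0.0396, -0.0124, -0.0035, 0.0215], [0.7, 0.0138, 0.0029, 0.0396, 0, 0, 0], [0.7, 0.0138, 0.0029, 0.0396, 0, 0, 0], [0.7, 0.0138, 0.0029, 0.0396, 0, 0, 0], [0.7, 0.0138, 0.0029, 0.0396, 0, 0, 0], [0.7, 0.0138, 0.0029, 0.0396, 0, 0, 0]]
```

play_rows:
  commands:
    - [[0.7, 0.0134, 0.0045, 0.0396, -0.0124, -0.0035, 0.0215], [0.7, 0.0138, 0.0029, 0.0396, 0, 0, 0], [0.7, 0.0138, 0.0029, 0.0396, 0, 0, 0], [0.7, 0.0138, 0.0029, 0.0396, 0, 0, 0], [0.7, 0.0138, 0.0029, 0.036, 0, 0, 0], [0.7, 0.0138, 0.0029, 0.03, 0, 0, 0], [0.7, 0, 0, 0, 0, 0, 0], [0.7, 0, 0, 0, 0, 0, 0]]

```text
clock: 10.77
tcp_pos: [0.4522, -0.2051, 0.0803]
eef_rot: [0.825, 0.565, 0.002, 0.008]
force: [0.3, 0.7, 0.8]
gripper_width: 0.0654
```

```bash
python3 -c "
from h import *
C=cam('wrist');save('wrist','w9.png');st();rows((.4432,-.213,.03),np.deg2rad(68),2,.7)
print(proj('wrist',(.4432,-.213,.017),C))"
```

```text
t 10.8167 p [ 0.452  -0.2051  0.0805] yaw 68.72409386136577 zdir [ 0.0127 -0.0107 -0.9999] F [-0.1979 -0.2614  0.2903] w 0.06504641951359326
step mm 25.91701861717391 deg/row 0.5982573149903985
[[0.7, -0.0064, -0.0038, 0.0315, 0.0038, 0.0013, 0.003], [0.7, -0.0065, -0.0035, 0.0315, 0.0038, 0.0013, 0.003]]
[276.2608 234.879 ]
```

View pics/w9.png

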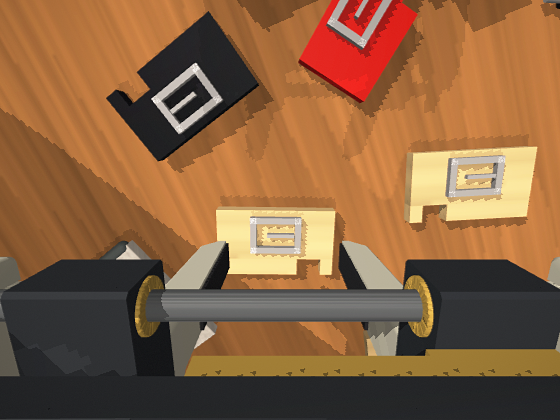

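The buckle shows at (276,236), matching the prediction, and it is square to the tool.

play_rows:
  commands:
    - [[0.7, -0.008, -0.0048, 0.031, 0.006, 0.002, 0.005], [0.7, -0.0055, -0.003, 0.028, 0.001, 0, 0], [0.7, 0, 0, 0, 0, 0, 0], [0.7, 0, 0, 0, 0, 0, 0]]

```text
clock: 11.15
tcp_pos: [0.448, -0.2176, 0.0406]
eef_rot: [0.828, 0.561, 0.002, 0.008]
force: [0.1, 0.2, 0.9]
gripper_width: 0.0653
```

```bash
python3 -c "
from h import *
st();rows((.4432,-.213,.0135),np.deg2rad(68),2,.7)"
```

```text
t 11.15 p [ 0.448  -0.2176  0.0406] yaw 68.26407860584658 zdir [ 0.0122 -0.011  -0.9999] F [0.1161 0.1933 0.9439] w 0.0652922946640702
step mm 13.93824244422731 deg/row 0.48912138872635125
[[0.7, 0.0017, -0.0041, 0.0169, 0.0037, 0.0013, 0.0011], [0.7, 0.0016, -0.004, 0.0169, 0.0037, 0.0013, 0.0011]]
```

play_rows:
  commands:
    - [[0.7, 0.003, -0.007, 0.016, 0.007, 0.0026, 0.002], [0.7, 0, 0, 0.01, 0, 0, 0], [0.7, 0, 0, 0, 0, 0, 0], [0.7, 0, 0, 0, 0, 0, 0]]

```text
clock: 11.48
tcp_pos: [0.4467, -0.2159, 0.0235]
eef_rot: [0.829, 0.559, 0.001, 0.004]
force: [0.4, 0.2, -0.7]
gripper_width: 0.0648
```

```bash
python3 -c "
from h import *
st();rows((.4432,-.213,.0135),np.deg2rad(68),1,.7)"
```

```text
t 11.4833 p [ 0.4467 -0.2159  0.0235] yaw 67.96358331791167 zdir [ 0.0071 -0.0054 -1.    ] F [ 0.3741  0.2088 -0.7246] w 0.06482470519164357
step mm 10.961566359522209 deg/row 0.5119874511513176
[[0.7, 0.0018, -0.0055, 0.0124, 0.0041, 0.0011, -0.0003]]
```

play_rows:
  commands:
    - [[0.7, 0.003, -0.008, 0.012, 0.006, 0.0015, 0], [0.7, 0, 0, 0.002, 0, 0, 0], [0.7, 0, 0, 0, 0, 0, 0], [0.7, 0, 0, 0, 0, 0, 0]]

```text
clock: 11.82
tcp_pos: [0.4423, -0.2116, 0.0124]
eef_rot: [0.829, 0.559, -0.001, -0.001]
force: [-0.4, -0.0, 2.4]
gripper_width: 0.0649
```

```bash
python3 -c "
from h import *
st();rows((.4432,-.213,.0135),np.deg2rad(68),1,.7);save('wrist','w10.png')"
```

```text
t 11.8167 p [ 0.4423 -0.2116  0.0124] yaw 67.99073636373853 zdir [-0.0022  0.001  -1.    ] F [-0.356  -0.0133  2.3933] w 0.06493163844036987
step mm 2.0104762068852837 deg/row 0.141943108353834
[[0.7, -0.0013, 0.0017, -0.0014, -0.0012, -0.0001, -0.0001]]
```

View pics/w10.png

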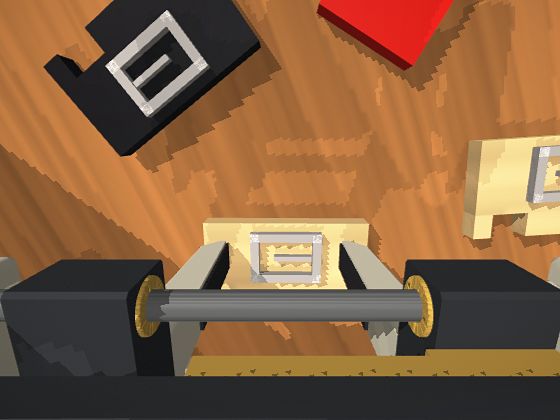

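play_rows:
  commands:
    - [[0.7, -0.001, 0.0015, -0.0015, 0, 0, 0], [0, 0, 0, 0, 0, 0, 0], [0, 0, 0, 0, 0, 0, 0], [0, 0, 0, 0, 0, 0, 0], [0, 0, 0, 0, 0, 0, 0], [0, 0, 0, 0, 0, 0, 0], [0, 0, 0, 0, 0, 0, 0]]

```text
clock: 12.45
tcp_pos: [0.4431, -0.2126, 0.0138]
eef_rot: [0.829, 0.559, -0.001, -0.001]
force: [0.6, -0.6, -0.6]
gripper_width: 0.0296
```

```bash
python3 -c "
from h import *
st();save('wrist','w11.png')"
```

```text
t 12.45 p [ 0.4431 -0.2126  0.0138] yaw 67.99252130332725 zdir [-0.0025  0.0015 -1.    ] F [ 0.5553 -0.5715 -0.5745] w 0.02959071323196018
```

View pics/w11.png

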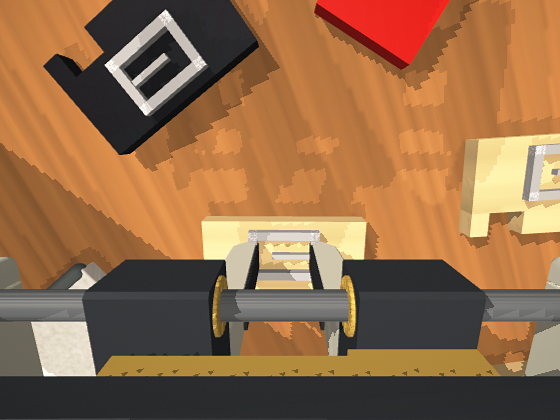

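```bash
python3 -c "
from h import *
C=cam('wrist');s=bot.observe()
print('tcp',proj('wrist',s['tcp_pos'],C),'buckle',proj('wrist',(.4432,-.213,.017),C), 'tile',proj('wrist',(.4404,-.2202,.012),C))
im=cv2.imread('pics/w11.png');cv2.imwrite('pics/w11c.png',cv2.resize(im[205:355,190:380],None,fx=4,fy=4,interpolation=cv2.INTER_CUBIC))
im=save('scene','s3.png');cv2.imwrite('pics/s3c.png',cv2.resize(im[120:260,210:370,::-1],None,fx=4,fy=4,interpolation=cv2.INTER_CUBIC));st()
"
```

```text
tcp [284.4918 252.8228] buckle [284.7828 255.4296] tile [284.9421 264.1639]
t 12.55 p [ 0.4431 -0.2126  0.0138] yaw 67.98954355490132 zdir [-0.0025  0.0016 -1.    ] F [ 0.1517 -0.4697 -0.0867] w 0.021839545416828993
```

View pics/w11c.png

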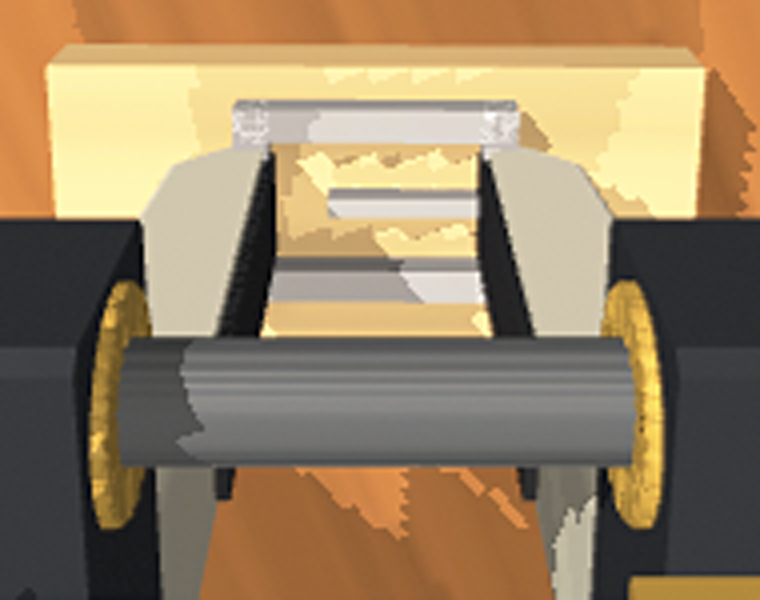

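View pics/s3c.png

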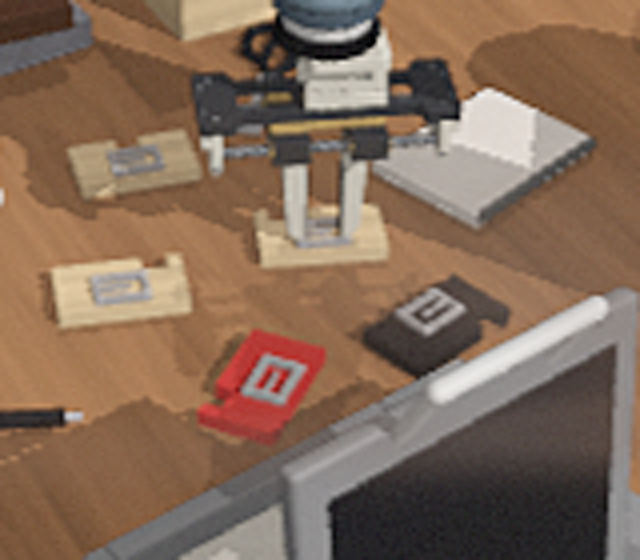

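Reading the views: the fingers close to 22 mm and pass over or through the buckle bars, which measure 41 mm, so the buckle gives nothing to hold. I'll grip the plywood across its 56 mm instead. In the well I'll lean the gripper away from the raised lid, because its 188 mm body would otherwise touch it.

play_rows:
  commands:
    - [[0.7, 0, 0, 0, 0, 0, 0], [0.7, 0, 0, 0, 0, 0, 0], [0.7, 0, 0, 0, 0, 0, 0], [0.7, 0, 0, -0.02, 0, 0, 0], [0.78, 0, 0, -0.035, 0, 0, 0], [0.78, 0, 0, -0.035, 0, 0, 0], [0.78, 0, 0, -0.035, 0, 0, 0.05], [0.78, 0, 0, 0, 0, 0, 0.055]]

```text
clock: 13.22
tcp_pos: [0.4415, -0.2114, 0.1155]
eef_rot: [0.886, 0.463, -0.002, -0.005]
force: [1.0, -0.5, 1.0]
gripper_width: 0.0698
```

```bash
python3 -c "
from h import *
st();rows((.38,-.20,.19),np.deg2rad(-22),12,.78)"
```

```text
t 13.2167 p [ 0.4415 -0.2114  0.1155] yaw 55.1358231293296 zdir [-0.0085  0.0063 -0.9999] F [ 1.0472 -0.4992  0.9889] w 0.06980528777253797
step mm 8.10493571079266 deg/row 6.428160840562971
[[0.78, -0.0027, -0.006, -0.0077, -0.0004, 0.0003, 0.0536], [0.78, -0.0033, -0.0057, -0.0077, -0.0004, 0.0003, 0.0536], [0.78, -0.0039, -0.0053, -0.0077, -0.0004, 0.0003, 0.0536], [0.78, -0.0045, -0.0048, -0.0077, -0.0004, 0.0003, 0.0536], [0.78, -0.005, -0.0042, -0.0077, -0.0004, 0.0003, 0.0536], [0.78, -0.0054, -0.0036, -0.0077, -0.0004, 0.0003, 0.0536], [0.78, -0.0058, -0.003, -0.0077, -0.0004, 0.0003, 0.0536], [0.78, -0.0061, -0.0023, -0.0077, -0.0004, 0.0003, 0.0536], [0.78, -0.0063, -0.0016, -0.0077, -0.0004, 0.0003, 0.0536], [0.78, -0.0065, -0.0009, -0.0077, -0.0004, 0.0003, 0.0536], [0.78, -0.0065, -0.0002, -0.0078, -0.0004, 0.0003, 0.0536], [0.78, -0.0065, 0.0006, -0.0078, -0.0004, 0.0003, 0.0536]]
```

play_rows:
  commands:
    - [[0.78, -0.0027, -0.006, -0.0077, 0, 0, 0.0536], [0.78, -0.0033, -0.0057, -0.0077, 0, 0, 0.0536], [0.78, -0.0039, -0.0053, -0.0077, 0, 0, 0.0536], [0.78, -0.0045, -0.0048, -0.0077, 0, 0, 0.0536], [0.78, -0.005, -0.0042, -0.0077, 0, 0, 0.0536], [0.78, -0.0054, -0.0036, -0.0077, 0, 0, 0.0536], [0.78, -0.0058, -0.003, -0.0077, 0, 0, 0.0536], [0.78, -0.0061, -0.0023, -0.0077, 0, 0, 0.0536]]

```text
clock: 13.88
tcp_pos: [0.4, -0.2027, 0.169]
eef_rot: [1.0, 0.009, -0.003, -0.002]
force: [0.4, -0.5, -0.5]
gripper_width: 0.0724
```

play_rows:
  commands:
    - [[0.78, -0.0063, -0.0016, -0.0077, 0, 0, 0.0536], [0.78, -0.0065, -0.0009, -0.0077, 0, 0, 0.0536], [0.78, -0.0065, 0, -0.0077, 0, 0, 0.0536], [0.78, -0.0065, 0, -0.0077, 0, 0, 0.0536], [0.78, 0, 0, 0, 0, 0, 0], [0.78, 0, 0, 0, 0, 0, 0]]

```text
clock: 14.38
tcp_pos: [0.3782, -0.1969, 0.1961]
eef_rot: [0.974, -0.226, -0.002, -0.001]
force: [0.1, -0.0, -0.2]
gripper_width: 0.0724
```

```bash
python3 -c "
from h import *
save('top','t2.png');st();im=save('wrist','w12.png');C=cam('wrist');st()
print(proj('wrist',(.4404,-.2202,.012),C))
"
```

```text
t 14.4333 p [ 0.3782 -0.1969  0.196 ] yaw -26.096243953128962 zdir [-0.0042  0.0027 -1.    ] F [-0.0301  0.5501 -0.098 ] w 0.07243249555819647
t 14.4833 p [ 0.3782 -0.1969  0.1958] yaw -26.096828317434912 zdir [-0.0045  0.0031 -1.    ] F [0.1142 0.0546 0.2158] w 0.07258219647889678
[276.7208 136.4331]
```

View pics/w12.png

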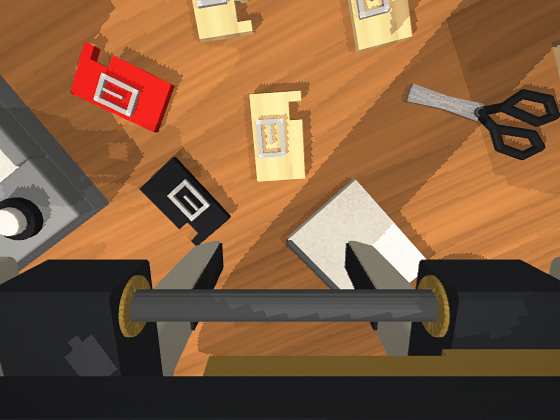

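```bash
python3 -c "
from h import *
rows((.4404,-.2202,.06),np.deg2rad(-22),5,.78,nturn=1)"
```

```text
step mm 30.23573376523195 deg/row 4.108956562341191
[[0.78, 0.0167, -0.0016, 0.0339, -0.0005, 0.0026, -0.0341], [0.78, 0.0166, -0.0004, 0.034, 0, 0, 0], [0.78, 0.0166, -0.0004, 0.034, 0, 0, 0], [0.78, 0.0166, -0.0004, 0.034, 0, 0, 0], [0.78, 0.0166, -0.0004, 0.034, 0, 0, 0]]
```

play_rows:
  commands:
    - [[0.78, 0.0167, -0.0016, 0.0339, 0, 0.0026, -0.0341], [0.78, 0.0166, -0.0004, 0.034, 0, 0, 0], [0.78, 0.0166, -0.0004, 0.034, 0, 0, 0], [0.78, 0.0166, -0.0004, 0.034, 0, 0, 0], [0.78, 0.0166, -0.0004, 0.034, 0, 0, 0], [0.78, 0, 0, 0, 0, 0, 0], [0.78, 0, 0, 0, 0, 0, 0]]

```text
clock: 15.07
tcp_pos: [0.4456, -0.2219, 0.0536]
eef_rot: [0.984, -0.18, 0.002, 0.001]
force: [-0.6, -0.3, -0.6]
gripper_width: 0.0725
```

```bash
python3 -c "
from h import *
st();rows((.4404,-.2202,.03),np.deg2rad(-22),1,.78)
C=cam('wrist');save('wrist','w13.png');print(proj('wrist',(.4404,-.2202,.012),C))"
```

```text
t 15.0667 p [ 0.4456 -0.2219  0.0536] yaw -20.777779753600303 zdir [ 0.0029 -0.0016 -1.    ] F [-0.6226 -0.285  -0.5834] w 0.07247883439576648
step mm 24.195631700264485 deg/row 1.2373697705227673
[[0.78, -0.007, 0.0003, 0.0294, 0.0002, -0.0016, 0.0102]]
[281.9338 239.6832]
```

View pics/w13.png

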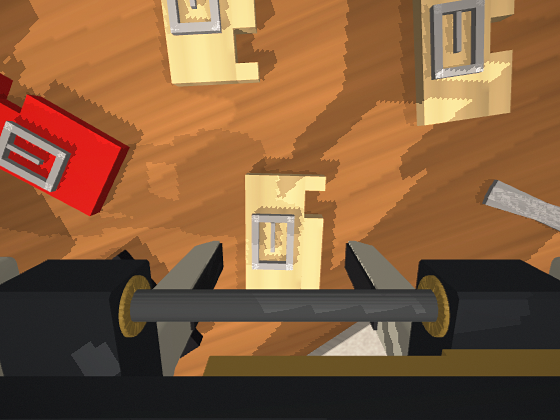

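```bash
python3 -c "
from h import *
for p in [(343,315),(380,304),(302,264),(318,260),(326,294)]: print(onz('top',p,.015))"
```

```text
[ 0.324  -0.1763  0.015 ]
[ 0.355  -0.2766  0.015 ]
[ 0.4601 -0.0639  0.015 ]
[ 0.4716 -0.1079  0.015 ]
[ 0.3796 -0.1301  0.015 ]
```

play_rows:
  commands:
    - [[0.78, -0.007, 0, 0.0294, 0, -0.0016, 0.0102], [0.78, 0, 0, 0.01, 0, 0, 0], [0.78, 0, 0, 0, 0, 0, 0], [0.78, 0, 0, 0, 0, 0, 0]]

```text
clock: 15.45
tcp_pos: [0.4414, -0.2211, 0.0262]
eef_rot: [0.982, -0.189, 0.003, 0.002]
force: [-0.5, -0.2, 0.2]
gripper_width: 0.0725
```

```bash
python3 -c "
from h import *
st();rows((.4404,-.2202,.004),np.deg2rad(-22),1,.78)"
```

```text
t 15.45 p [ 0.4414 -0.2211  0.0262] yaw -21.83658211776684 zdir [ 0.0046 -0.0044 -1.    ] F [-0.4997 -0.1527  0.1545] w 0.07254226590855269
step mm 22.2506637768705 deg/row 0.3997263961713437
[[0.78, -0.0017, -0.0007, 0.0278, 0.0011, -0.0028, 0.0014]]
```

Clear of the notebook and the black look-alike. Descending and closing.

play_rows:
  commands:
    - [[0.78, -0.0015, -0.001, 0.02, 0.001, -0.003, 0.0014], [0.78, 0, 0, 0.01, 0, 0, 0], [0.78, 0, 0, 0.003, 0, 0, 0], [0.78, 0, 0, 0, 0, 0, 0]]

```text
clock: 15.78
tcp_pos: [0.4438, -0.2227, 0.0049]
eef_rot: [0.982, -0.19, 0.004, 0.003]
force: [-0.3, -0.2, 0.3]
gripper_width: 0.0726
```

```bash
python3 -c "
from h import *
st();rows((.4404,-.2202,.004),np.deg2rad(-22),1,.78)"
```

```text
t 15.7833 p [ 0.4438 -0.2227  0.0049] yaw -21.888053460745837 zdir [ 0.0075 -0.0067 -0.9999] F [-0.3177 -0.1959  0.2867] w 0.07258215742805423
step mm 4.323055301097905 deg/row 0.5872089837590682
[[0.78, -0.0051, -0.0013, 0.001, 0.0016, -0.0045, 0.0009]]
```

play_rows:
  commands:
    - [[0.78, -0.005, -0.001, 0.001, 0.0016, -0.0045, 0], [0.78, 0, 0, 0, 0, 0, 0], [0, 0, 0, 0, 0, 0, 0], [0, 0, 0, 0, 0, 0, 0], [0, 0, 0, 0, 0, 0, 0], [0, 0, 0, 0, 0, 0, 0], [0, 0, 0, 0, 0, 0, 0]]

```text
clock: 16.37
tcp_pos: [0.4415, -0.2214, 0.0069]
eef_rot: [0.982, -0.189, 0.002, 0.001]
force: [0.0, -0.3, -1.3]
gripper_width: 0.0556
```

```bash
python3 -c "
from h import *
st()"
```

```text
t 16.3667 p [ 0.4415 -0.2214  0.0069] yaw -21.84492319755128 zdir [ 0.0027 -0.0022 -1.    ] F [ 0.0264 -0.3255 -1.2927] w 0.0556386471623254
```

play_rows:
  commands:
    - [[0, 0, 0, -0.01, 0, 0, 0], [0, 0, 0, -0.02, 0, 0, 0], [0, 0, 0, -0.03, 0, 0, 0], [0, 0, 0, -0.04, 0, 0, 0], [0, 0, 0, -0.05, 0, 0, 0], [0, 0, 0, -0.05, 0, 0, 0]]

```text
clock: 16.87
tcp_pos: [0.435, -0.2162, 0.1653]
eef_rot: [0.982, -0.19, -0.009, -0.005]
force: [0.6, -1.0, -1.3]
gripper_width: 0.0556
```

```bash
python3 -c "
from h import *
st();save('wrist','w14.png');save('scene','s4.png');rows((.60,.09,.20),np.deg2rad(8.5),14,0,nturn=8)"
```

```text
t 16.8667 p [ 0.435  -0.2162  0.1653] yaw -21.85922209054248 zdir [-0.0153  0.0127 -0.9998] F [ 0.6094 -1.0321 -1.3278] w 0.055563889931359155
step mm 25.003056409124778 deg/row 3.7935557790581385
[[0, 0.003, -0.031, -0.0026, -0.0002, 0.0002, -0.0316], [0, 0.0051, -0.0307, -0.0026, -0.0002, 0.0002, -0.0316], [0, 0.0071, -0.0303, -0.0026, -0.0002, 0.0002, -0.0316], [0, 0.0091, -0.0298, -0.0026, -0.0002, 0.0002, -0.0316], [0, 0.011, -0.0291, -0.0026, -0.0002, 0.0002, -0.0316], [0, 0.0129, -0.0283, -0.0026, -0.0002, 0.0002, -0.0316], [0, 0.0148, -0.0274, -0.0026, -0.0002, 0.0002, -0.0316], [0, 0.0166, -0.0264, -0.0026, -0.0002, 0.0002, -0.0316], [0, 0.0183, -0.0252, -0.0026, 0, 0, 0], [0, 0.0183, -0.0252, -0.0026, 0, 0, 0], [0, 0.0183, -0.0252, -0.0026, 0, 0, 0], [0, 0.0183, -0.0252, -0.0026, 0, 0, 0], [0, 0.0183, -0.0252, -0.0026, 0, 0, 0], [0, 0.0183, -0.0252, -0.0026, 0, 0, 0]]
```

View pics/w14.png

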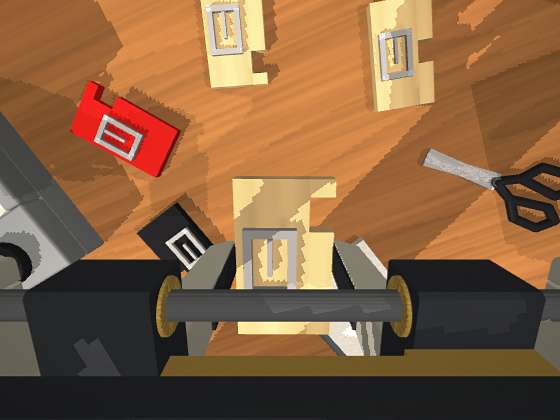

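View pics/s4.png

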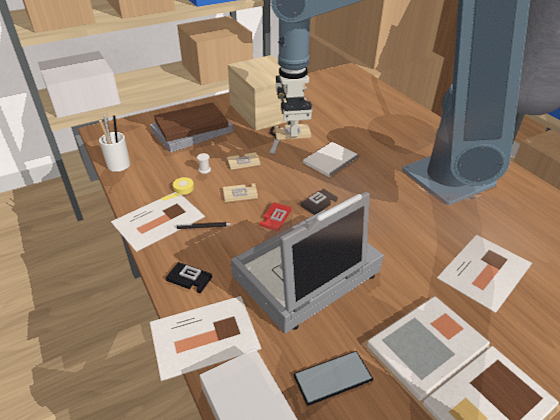

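The tile is held squarely (55.6 mm width), notch to the upper right. Moving to hover near the bed, leaning by 9°.

```bash
sed -i "s/R.from_euler('y',tilt)/R.from_euler('x',tilt)/" h.py; python3 -c "
from h import *
rows((.627,.0865,.18),np.deg2rad(8.5),12,0,tilt=np.deg2rad(9),nturn=8)"
```

```text
step mm 29.93242171634793 deg/row 3.947614008492656
[[0, 0.0063, -0.0369, -0.0009, 0.009, -0.0022, -0.0316], [0, 0.0087, -0.0364, -0.0003, 0.009, -0.0022, -0.0316], [0, 0.0111, -0.0357, 0.0004, 0.009, -0.0022, -0.0316], [0, 0.0134, -0.0349, 0.001, 0.009, -0.0022, -0.0316], [0, 0.0157, -0.0339, 0.0015, 0.009, -0.0022, -0.0316], [0, 0.0179, -0.0328, 0.0021, 0.009, -0.0022, -0.0316], [0, 0.0201, -0.0315, 0.0026, 0.009, -0.0022, -0.0316], [0, 0.0221, -0.03, 0.0031, 0.009, -0.0022, -0.0316], [0, 0.0241, -0.0284, 0.0035, 0, 0, 0], [0, 0.0241, -0.0284, 0.0035, 0, 0, 0], [0, 0.0241, -0.0284, 0.0035, 0, 0, 0], [0, 0.0241, -0.0284, 0.0035, 0, 0, 0]]
```

play_rows:
  commands:
    - [[0, 0.0063, -0.0369, -0.001, 0.009, -0.0022, -0.0316], [0, 0.0087, -0.0364, 0, 0.009, -0.0022, -0.0316], [0, 0.0111, -0.0357, 0, 0.009, -0.0022, -0.0316], [0, 0.0134, -0.0349, 0.001, 0.009, -0.0022, -0.0316], [0, 0.0157, -0.0339, 0.0015, 0.009, -0.0022, -0.0316], [0, 0.0179, -0.0328, 0.002, 0.009, -0.0022, -0.0316], [0, 0.0201, -0.0315, 0.0026, 0.009, -0.0022, -0.0316], [0, 0.0221, -0.03, 0.003, 0.009, -0.0022, -0.0316]]

```text
clock: 17.63
tcp_pos: [0.5641, -0.0107, 0.1786]
eef_rot: [0.994, 0.081, -0.005, -0.079]
force: [0.2, 0.2, -0.7]
gripper_width: 0.0553
```

```bash
python3 -c "
from h import *
st();rows((.627,.0865,.16),np.deg2rad(8.5),6,0,tilt=np.deg2rad(9),nturn=3)"
```

```text
t 17.6333 p [ 0.5641 -0.0107  0.1786] yaw 9.354319305687214 zdir [-0.0235  0.1557 -0.9875] F [ 0.1509  0.1947 -0.6733] w 0.05533890981733541
step mm 19.546731752364458 deg/row 0.28838852287457695
[[0, 0.0162, -0.017, 0.0067, -0.0002, 0.0, 0.0024], [0, 0.0161, -0.0171, 0.0067, -0.0002, 0.0, 0.0024], [0, 0.016, -0.0172, 0.0067, -0.0002, 0.0, 0.0024], [0, 0.016, -0.0173, 0.0067, 0, 0, 0], [0, 0.016, -0.0173, 0.0067, 0, 0, 0], [0, 0.016, -0.0173, 0.0067, 0, 0, 0]]
```

play_rows:
  commands:
    - [[0, 0.0162, -0.017, 0.0067, 0, 0, 0.0024], [0, 0.0161, -0.0171, 0.0067, 0, 0, 0.0024], [0, 0.016, -0.0172, 0.0067, 0, 0, 0], [0, 0.016, -0.0173, 0.0067, 0, 0, 0], [0, 0.016, -0.0173, 0.0067, 0, 0, 0], [0, 0.01, -0.01, 0.003, 0, 0, 0], [0, 0, 0, 0, 0, 0, 0], [0, 0, 0, 0, 0, 0, 0]]

```text
clock: 18.3
tcp_pos: [0.6231, 0.0908, 0.1551]
eef_rot: [0.993, 0.081, -0.011, -0.081]
force: [0.6, 0.3, -1.5]
gripper_width: 0.0556
```

```bash
python3 -c "
from h import *
C=cam('wrist');save('wrist','w15.png');st()
for n in ['bed','lug']: 
  z={'bed':.035,'lug':.044}[n]
  for d in bot.mark_of('wrist',n): print(n,d['pixel'],d['score'],onz('wrist',d['pixel'],z,C))
print('pred lug',proj('wrist',(.6518,.1094,.044),C))
save('top','t3.png');save('scene','s5.png')
"
```

```text
t 18.35 p [0.623  0.0906 0.1551] yaw 9.334303730283352 zdir [-0.0344  0.1587 -0.9867] F [-0.8086  0.7997 -0.5178] w 0.05528217332310528
lug [290.8, 175.3] 0.78 [0.6518 0.1061 0.044 ]
pred lug [287.3512 174.6855]
```

View pics/w15.png

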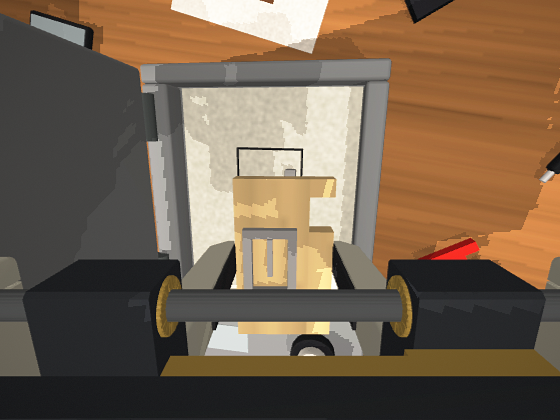

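View pics/s5.png

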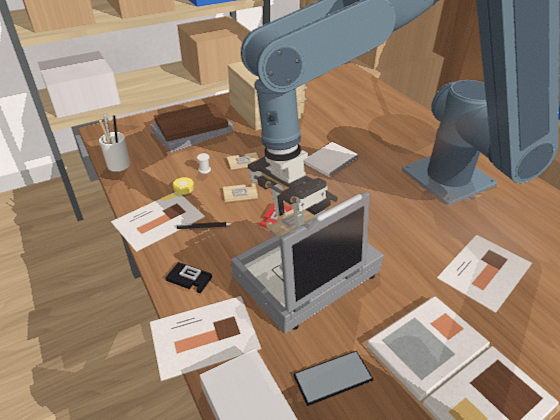

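```bash
python3 -c "
from h import *
C=cam('wrist');im=cv2.imread('pics/w15.png');cv2.imwrite('pics/w15c.png',cv2.resize(im[135:260,220:350],None,fx=5,fy=5,interpolation=cv2.INTER_CUBIC))
a=onz('wrist',(238.5,149),.035,C);b=onz('wrist',(301.5,150),.035,C);print(a,b,np.linalg.norm(a-b),np.rad2deg(np.arctan2(*(a-b)[[1,0]]))-90)
for y in(8,8.5,9):
  t=np.deg2rad(y);print(((a+b)/2)[:2]-.052*np.array([np.cos(t),np.sin(t)]))
# well corners (floor)
"
```

```text
[0.6667 0.1604 0.035 ] [0.676  0.1001 0.035 ] 0.06096125861673181 8.75701391084364
[0.6198 0.123 ]
[0.6199 0.1226]
[0.62   0.1221]
```

View pics/w15c.png

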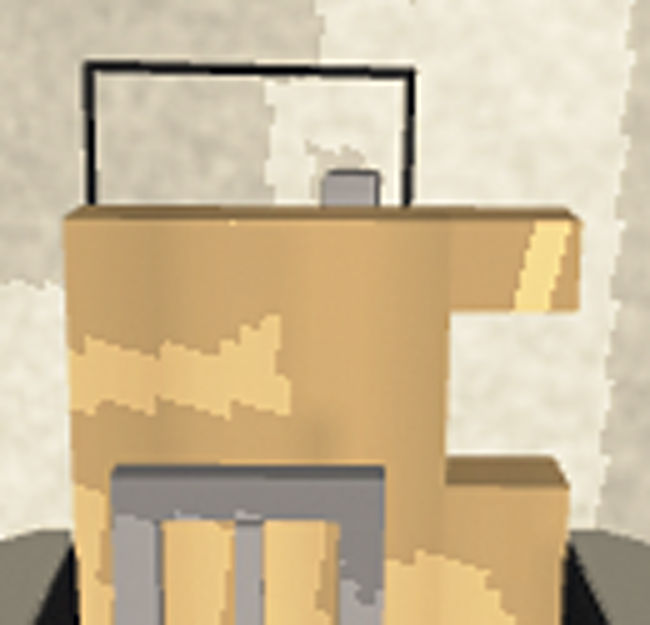

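```bash
python3 -c "
from h import *
rows((.6265,.093,.09),np.deg2rad(8.6),3,0,tilt=np.deg2rad(9),nturn=1)"
```

```text
step mm 22.092486392337896 deg/row 0.7955357739545781
[[0, 0.0016, 0.0033, 0.0274, -0.0025, 0.0039, 0.0047], [0, 0.0015, 0.0031, 0.0274, 0, 0, 0], [0, 0.0015, 0.0031, 0.0274, 0, 0, 0]]
```

play_rows:
  commands:
    - [[0, 0.0016, 0.0033, 0.0274, -0.0025, 0.0039, 0.0047], [0, 0.0015, 0.0031, 0.0274, 0, 0, 0], [0, 0.0015, 0.0031, 0.0274, 0, 0, 0], [0, 0, 0, 0, 0, 0, 0], [0, 0, 0, 0, 0, 0, 0]]

```text
clock: 18.97
tcp_pos: [0.6286, 0.0887, 0.0925]
eef_rot: [0.994, 0.072, -0.002, -0.077]
force: [-0.3, -0.6, -0.2]
gripper_width: 0.0555
```

```bash
python3 -c "
from h import *
st();rows((.623,.116,.07),np.deg2rad(8.6),3,0,tilt=np.deg2rad(9),nturn=1)"
```

```text
t 18.9667 p [0.6286 0.0887 0.0925] yaw 8.269549481191298 zdir [-0.0145  0.1532 -0.9881] F [-0.2552 -0.6417 -0.1662] w 0.05545093022422036
step mm 11.93092445867511 deg/row 0.5766424478606436
[[0, -0.0007, -0.01, 0.011, 0.0014, -0.0041, -0.0021], [0, -0.0006, -0.01, 0.0111, 0, 0, 0], [0, -0.0006, -0.01, 0.0111, 0, 0, 0]]
```

play_rows:
  commands:
    - [[0, -0.001, -0.01, 0.011, 0.0014, -0.004, -0.002], [0, -0.0006, -0.01, 0.011, 0, 0, 0], [0, -0.0006, -0.01, 0.011, 0, 0, 0], [0, 0, 0, 0, 0, 0, 0], [0, 0, 0, 0, 0, 0, 0]]

```text
clock: 19.38
tcp_pos: [0.6242, 0.1179, 0.0725]
eef_rot: [0.994, 0.074, -0.003, -0.078]
force: [-0.2, -0.8, -1.8]
gripper_width: 0.0558
```

```bash
python3 -c "
from h import *
st();rows((.622,.1221,.055),np.deg2rad(8.6),1,0,tilt=np.deg2rad(9))
save('wrist','w16.png');save('scene','s6.png')"
```

```text
t 19.3833 p [0.6242 0.1179 0.0725] yaw 8.531841061368153 zdir [-0.0183  0.1548 -0.9878] F [-0.1708 -0.8406 -1.8433] w 0.05576142939873204
step mm 18.154081202506674 deg/row 0.2901938760537307
[[0, -0.002, -0.0022, 0.0225, 0.0003, -0.0024, -0.0002]]
```

View pics/w16.png

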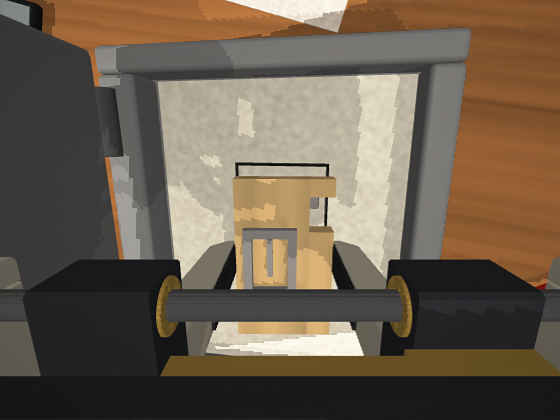

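View pics/s6.png

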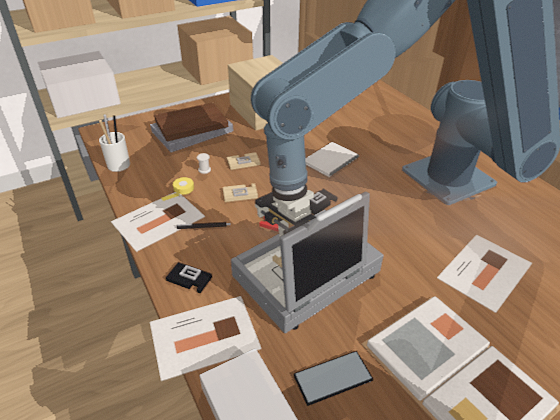

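```bash
python3 -c "
from h import *
C=cam('wrist');st()
a=onz('wrist',(236.5,164),.035,C);b=onz('wrist',(328,165.5),.035,C);print(a,b,np.linalg.norm(a-b),np.rad2deg(np.arctan2(*(a-b)[[1,0]]))-90)
t=np.deg2rad(8.6);print(((a+b)/2)[:2]-.052*np.array([np.cos(t),np.sin(t)]))
print('lug',onz('wrist',(314,201),.044,C),'pred from bed .6203,.1232',np.array([.6203,.1232])+.028*np.array([np.cos(t),np.sin(t)])+.021*np.array([np.sin(t),-np.cos(t)]))
"
```

```text
t 19.4833 p [0.6242 0.1176 0.0726] yaw 8.51243734714913 zdir [-0.0185  0.1549 -0.9878] F [ 1.0326  0.2397 -0.8995] w 0.05509084972703123
[0.6666 0.1622 0.035 ] [0.6757 0.1003 0.035 ] 0.06262778327491862 8.417031746002522
[0.6197 0.1235]
lug [0.6525 0.105  0.044 ] pred from bed .6203,.1232 [0.6511 0.1066]
```

play_rows:
  commands:
    - [[0, -0.0022, -0.002, 0.012, 0, -0.0024, 0], [0, 0, -0.001, 0.01, 0, 0, 0], [0, 0, 0, 0, 0, 0, 0], [0, 0, 0, 0, 0, 0, 0]]

```text
clock: 19.82
tcp_pos: [0.6223, 0.1224, 0.0548]
eef_rot: [0.994, 0.074, -0.005, -0.078]
force: [-0.5, 0.4, -1.1]
gripper_width: 0.0556
```

```bash
python3 -c "
from h import *
st();rows((.6217,.1223,.047),np.deg2rad(8.6),1,0,tilt=np.deg2rad(9))
save('wrist','w17.png')"
```

```text
t 19.8167 p [0.6223 0.1224 0.0548] yaw 8.552781602650384 zdir [-0.0219  0.1536 -0.9879] F [-0.5001  0.3603 -1.0695] w 0.05564029807794552
step mm 7.806682495223349 deg/row 0.1115236726053895
[[0, -0.0007, 0.0016, 0.0096, 0.0006, -0.0006, -0.0003]]
```

View pics/w17.png

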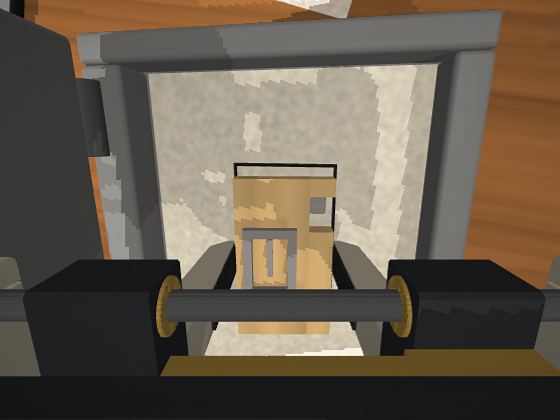

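play_rows:
  commands:
    - [[0, -0.0007, 0.0015, 0.007, 0, 0, 0], [0, 0, 0, 0.002, 0, 0, 0], [0, 0, 0, 0, 0, 0, 0], [0, 0, 0, 0, 0, 0, 0]]

```text
clock: 20.2
tcp_pos: [0.6222, 0.123, 0.0474]
eef_rot: [0.994, 0.074, -0.005, -0.079]
force: [0.2, 1.5, 0.4]
gripper_width: 0.0556
```

```bash
python3 -c "
from h import *
st();rows((.6217,.1223,.047),np.deg2rad(8.6),1,0,tilt=np.deg2rad(9))
save('wrist','w18.png')"
```

```text
t 20.2 p [0.6222 0.123  0.0474] yaw 8.522710049752215 zdir [-0.021   0.1554 -0.9876] F [0.2394 1.5318 0.4429] w 0.055551291358144385
step mm 0.9242091253260087 deg/row 0.15541667594598732
[[0, -0.0007, 0.0009, 0.0003, -0.0002, -0.0012, -0.0005]]
```

View pics/w18.png

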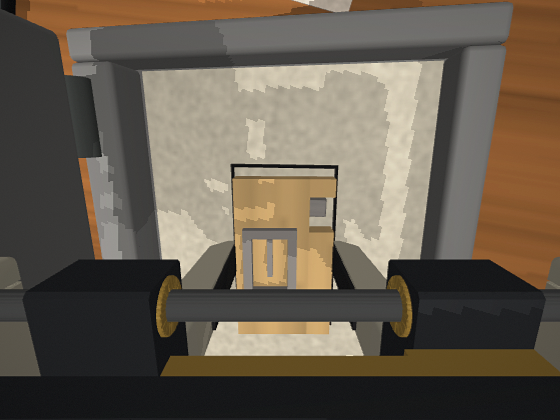

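play_rows:
  commands:
    - [[0, 0.0025, 0.0009, 0.0015, 0, 0, 0], [0, 0, 0, 0.001, 0, 0, 0], [0.75, 0, 0, 0, 0, 0, 0], [0.75, 0, 0, 0, 0, 0, 0], [0.75, 0, 0, 0, 0, 0, 0], [0.75, 0, 0, 0, 0, 0, 0]]

```text
clock: 20.75
tcp_pos: [0.625, 0.1221, 0.0462]
eef_rot: [0.994, 0.074, -0.004, -0.078]
force: [0.4, -0.5, 0.1]
gripper_width: 0.0695
```

```bash
python3 -c "
from h import *
st();
save('wrist','w19.png')"
```

```text
t 20.75 p [0.625  0.1221 0.0462] yaw 8.525644297008908 zdir [-0.0194  0.1542 -0.9878] F [ 0.4096 -0.497   0.0691] w 0.06952288325361676
```

View pics/w19.png

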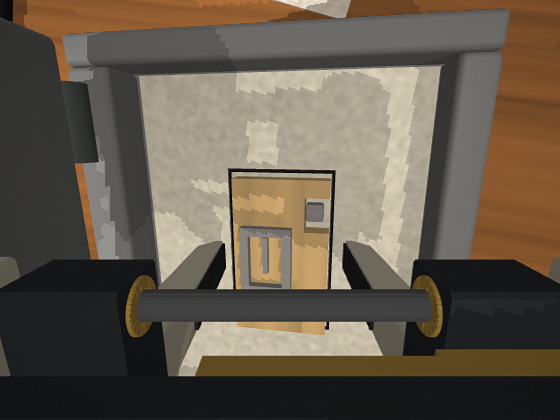

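The tile has dropped flat inside the outline with the lug in the notch (lug at 315,212). Backing out along the leaning tool axis.

play_rows:
  commands:
    - [[0.75, 0, 0, -0.01, 0, 0, 0], [0.75, 0, 0, -0.02, 0, 0, 0], [0.75, 0, 0.01, -0.03, 0, 0, 0], [0.75, 0, 0.02, -0.04, 0, 0, 0], [0.75, 0, 0.02, -0.04, 0, 0, 0], [0.75, 0, 0.02, -0.04, 0, 0, 0], [0.75, 0, 0, 0, 0, 0, 0], [0.75, 0, 0, 0, 0, 0, 0]]

```text
clock: 21.47
tcp_pos: [0.6349, 0.0414, 0.1867]
eef_rot: [0.994, 0.075, -0.006, -0.077]
force: [0.1, -0.0, -1.5]
gripper_width: 0.0697
```

```bash
python3 -c "
from h import *
C=cam('wrist');st();save('wrist','w20.png');save('top','t4.png')
im=cv2.imread('pics/t4.png');cv2.imwrite('pics/t4c.png',cv2.resize(im[150:280,165:285],None,fx=4.5,fy=4.5,interpolation=cv2.INTER_CUBIC))
"
```

```text
t 21.4667 p [0.6349 0.0414 0.1867] yaw 8.59028547889706 zdir [-0.0235  0.152  -0.9881] F [ 0.0811 -0.0297 -1.4861] w 0.06973109056865363
```

View pics/w20.png

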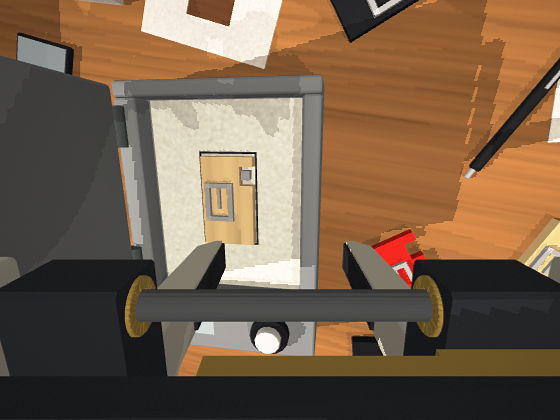

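View pics/t4c.png

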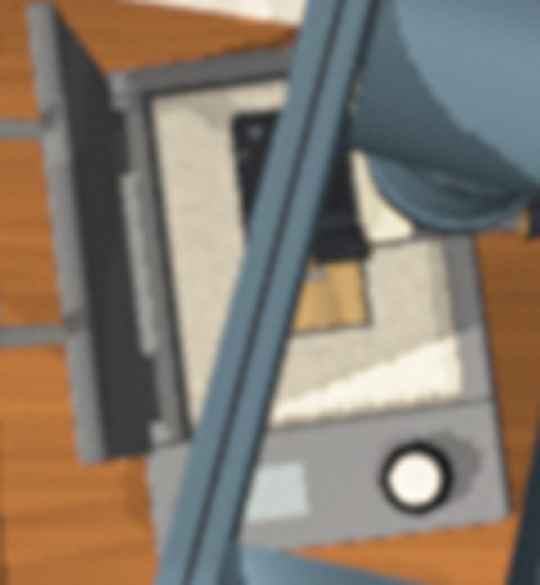

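```bash
python3 -c "
import cv2
im=cv2.imread('pics/w20.png');cv2.imwrite('pics/w20c.png',cv2.resize(im[140:260,190:270],None,fx=6,fy=5,interpolation=cv2.INTER_CUBIC))"
```

```text
(no output)
```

View pics/w20c.png

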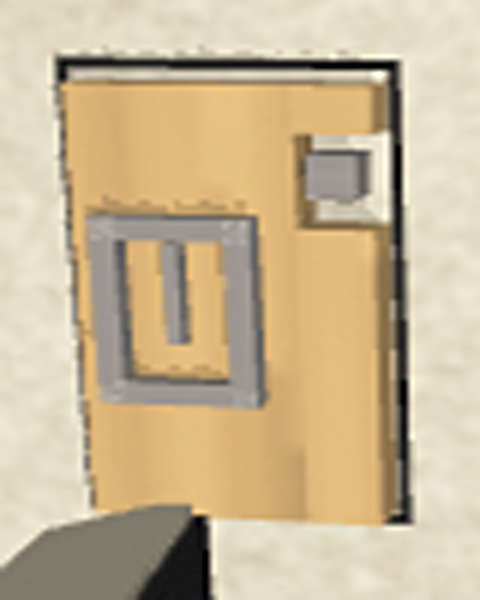

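```bash
python3 -c "
from h import *
C=cam('wrist');st()
c=lambda x,y,z:onz('wrist',((x-2.5)/6+190,(y-2)/5+140),z,C)
TL,TR,BR=c(62,83,.047),c(374,85,.047),c(386,522,.047)
OL,OR,OB=c(60,63,.035),c(396,65,.035),c(406,522,.035)
ctr=(TL+BR)/2; 
print(np.linalg.norm(TL-TR),np.linalg.norm(TR-BR),np.linalg.norm(OL-OR),np.linalg.norm(OR-OB))
x=(OR-OB)[:2];x/=np.linalg.norm(x);y=np.array([-x[1],x[0]])
oc=(OL+OB)/2; d=(ctr-oc)[:2];print('tile ctr',ctr,'outline ctr',oc,'off x,y',d@x,d@y)
e=(TR-BR)[:2];print('ang',np.rad2deg(np.arctan2(e[1],e[0])-np.arctan2(x[1],x[0])))
"
```

```text
t 21.5667 p [0.6348 0.0421 0.1859] yaw 8.640891067795614 zdir [-0.0241  0.1521 -0.9881] F [0.3803 0.1585 0.125 ] w 0.06990645339648018
0.056197608251900656 0.09491299974160348 0.0625950583243404 0.1026629329058375
tile ctr [0.6213 0.1227 0.047 ] outline ctr [0.6205 0.125  0.035 ] off x,y 0.000491776726728357 -0.002363051754471378
ang 0.09343271017665099
```

Tile offset from the outline centre is about (0.5, -2.4) mm, rotated 0.1°, which is good. Back to the handle.

```bash
python3 -c "
from h import *
rows((.633,.08,.365),np.deg2rad(8.6),5,.5,nturn=3)"
```

```text
step mm 36.611946350143754 deg/row 2.952006733304984
[[0.5, 0.0009, -0.0162, -0.0428, -0.0246, 0.0002, 0.0001], [0.5, 0.001, -0.014, -0.0436, -0.0246, 0.0002, 0.0001], [0.5, 0.001, -0.0117, -0.0442, -0.0246, 0.0002, 0.0001], [0.5, 0.001, -0.0094, -0.0448, 0, 0, 0], [0.5, 0.001, -0.0094, -0.0448, 0, 0, 0]]
```

play_rows:
  commands:
    - [[0.5, 0.001, -0.0162, -0.0428, -0.0246, 0, 0], [0.5, 0.001, -0.014, -0.0436, -0.0246, 0, 0], [0.5, 0.001, -0.0117, -0.0442, -0.0246, 0, 0], [0.5, 0.001, -0.0094, -0.0448, 0, 0, 0], [0.5, 0.001, -0.0094, -0.0448, 0, 0, 0], [0.5, 0, 0, 0, 0, 0, 0]]

```text
clock: 22.07
tcp_pos: [0.628, 0.086, 0.3587]
eef_rot: [0.997, 0.076, -0.013, 0.001]
force: [0.5, 0.9, 1.0]
gripper_width: 0.0466
```

```bash
python3 -c "
from h import *
st();rows((.609,.240,.37),np.deg2rad(8.6),5,.5,nturn=2)"
```

```text
t 22.0667 p [0.628  0.086  0.3587] yaw 8.717035784521805 zdir [-0.0258 -0.0035 -0.9997] F [0.5191 0.8694 1.0194] w 0.04664088066610336
step mm 31.12210581032101 deg/row 0.7474342970505247
[[0.5, 0.0011, -0.0388, -0.0028, -0.0001, 0.0062, 0.0005], [0.5, 0.0011, -0.0388, -0.0028, -0.0001, 0.0062, 0.0005], [0.5, 0.0011, -0.0388, -0.0028, 0, 0, 0], [0.5, 0.0011, -0.0388, -0.0028, 0, 0, 0], [0.5, 0.0011, -0.0388, -0.0028, 0, 0, 0]]
```

play_rows:
  commands:
    - [[0.5, 0.0011, -0.0388, -0.003, 0, 0.012, 0], [0.5, 0.0011, -0.0388, -0.003, 0, 0, 0], [0.5, 0.0011, -0.0388, -0.003, 0, 0, 0], [0.5, 0.0011, -0.0388, -0.003, 0, 0, 0], [0.5, 0.0011, -0.036, -0.003, 0, 0, 0], [0.5, 0, 0, 0, 0, 0, 0], [0.5, 0, 0, 0, 0, 0, 0]]

```text
clock: 22.65
tcp_pos: [0.6046, 0.2502, 0.3612]
eef_rot: [0.997, 0.08, -0.007, -0.0]
force: [0.7, -0.6, -0.6]
gripper_width: 0.0465
```

```bash
python3 -c "
from h import *
st();rows((.609,.240,.325),np.deg2rad(8.6),2,.5)
C=cam('wrist');save('wrist','w21.png');print(proj('wrist',(.609,.24,.305),C))"
```

```text
t 22.65 p [0.6046 0.2502 0.3612] yaw 9.128066410968982 zdir [-0.0135 -0.0005 -0.9999] F [ 0.6821 -0.6487 -0.5593] w 0.04649755413763592
step mm 18.924304697851394 deg/row 0.4683567912160172
[[0.5, 0.002, 0.0068, 0.0226, -0.0004, 0.0032, 0.0022], [0.5, 0.0019, 0.0067, 0.0226, -0.0004, 0.0032, 0.0022]]
[296.4611 221.2889]
```

View pics/w21.png

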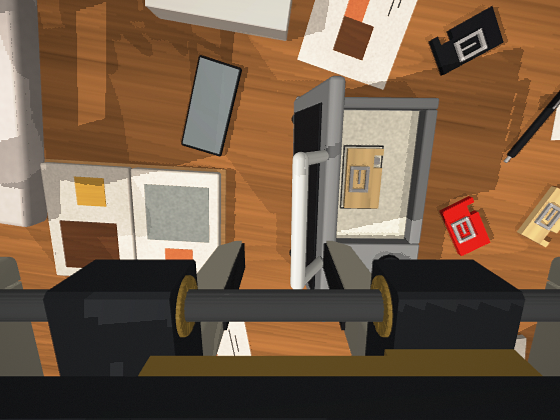

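play_rows:
  commands:
    - [[0.5, 0.002, 0.008, 0.0226, 0, 0.003, 0.002], [0.5, 0.001, 0.003, 0.02, 0, 0, 0], [0.5, 0, 0, 0, 0, 0, 0], [0.5, 0, 0, 0, 0, 0, 0]]

```text
clock: 23.03
tcp_pos: [0.6073, 0.2399, 0.3228]
eef_rot: [0.997, 0.077, -0.006, -0.0]
force: [0.8, 0.7, 0.7]
gripper_width: 0.0467
```

```bash
python3 -c "
from h import *
st();rows((.609,.239,.288),np.deg2rad(8.6),2,.5)
C=cam('wrist');save('wrist','w22.png');print(proj('wrist',(.609,.24,.305),C))"
```

```text
t 23.0333 p [0.6073 0.2399 0.3228] yaw 8.85567731007404 zdir [-0.012  -0.0005 -0.9999] F [0.753  0.7033 0.7138] w 0.046660575586253396
step mm 17.44006244648189 deg/row 0.36756775632164984
[[0.5, 0.0012, 0.0007, 0.0218, -0.0003, 0.0029, 0.0011], [0.5, 0.0011, 0.0007, 0.0218, -0.0003, 0.0029, 0.0011]]
[282.297  240.0204]
```

View pics/w22.png

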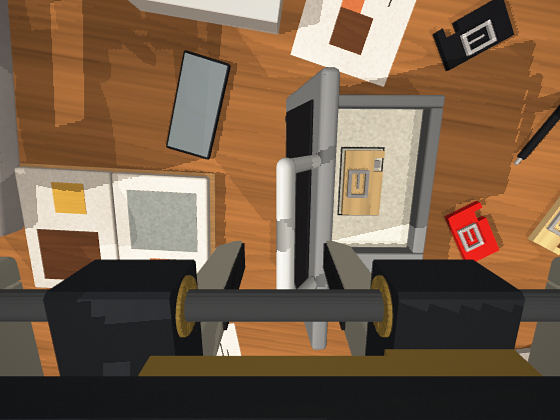

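play_rows:
  commands:
    - [[0.5, 0.001, 0.0005, 0.02, 0, 0.005, 0.002], [0.5, 0.001, 0, 0.02, 0, 0, 0], [0.5, 0, 0, 0.004, 0, 0, 0], [0.5, 0, 0, 0, 0, 0, 0], [0.5, 0, 0, 0, 0, 0, 0]]

```text
clock: 23.5
tcp_pos: [0.611, 0.2374, 0.2909]
eef_rot: [0.997, 0.073, 0.002, -0.001]
force: [-0.0, 0.7, 0.4]
gripper_width: 0.0466
```

```bash
python3 -c "
from h import *
st();rows((.609,.239,.288),np.deg2rad(8.6),1,.5)
C=cam('wrist');save('wrist','w23.png')"
```

```text
t 23.5 p [0.611  0.2374 0.2909] yaw 8.39013763854421 zdir [ 0.0035  0.0019 -1.    ] F [-0.0093  0.6551  0.3766] w 0.046571497829213826
step mm 3.853103288382373 deg/row 0.3100949095853316
[[0.5, -0.0022, -0.0023, 0.0036, -0.0006, -0.0018, -0.0017]]
```

View pics/w23.png

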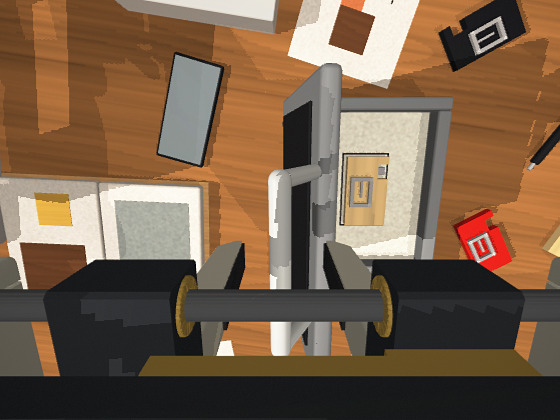

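play_rows:
  commands:
    - [[0, -0.001, -0.0025, 0.003, 0, 0, 0], [0, 0, 0, 0, 0, 0, 0], [0, 0, 0, 0, 0, 0, 0], [0, 0, 0, 0, 0, 0, 0], [0, 0, 0, 0, 0, 0, 0], [0, 0, 0, 0, 0, 0, 0], [0, 0, 0, 0, 0, 0, 0], [0, 0, 0, 0, 0, 0, 0]]

```text
clock: 24.22
tcp_pos: [0.6114, 0.2394, 0.2926]
eef_rot: [0.997, 0.073, 0.005, -0.001]
force: [-0.1, 0.4, 0.4]
gripper_width: 0.0111
```

```bash
cat >> h.py <<'E'
def arc2(A,dphi,n,yaw=np.deg2rad(8.6)):
    # A: tcp at grip with lid 1.45
    s=bot.observe(); p=s['tcp_pos']; yh=np.array([-np.sin(yaw),np.cos(yaw)]); xh=np.array([np.cos(yaw),np.sin(yaw)])
    A=np.array(A); F=f0+1.45
    u=(p[:2]-A[:2])@yh-r0*np.cos(F); v=p[2]-A[2]+r0*np.sin(F); cl=(p[:2]-A[:2])@xh
    ph=np.arctan2(v,-u); print('lid est',ph-f0,'radius',np.hypot(u,v),'lat',cl,'z',p[2])
    M=R.from_quat(s['eef_rot']); cu,cv=u,v
    for i in range(n):
        q=ph-dphi*(i+1); tu,tv=-r0*np.cos(q),r0*np.sin(q)
        d=np.array([*((tu-cu)*yh-cl*xh),tv-cv]); cl=0
        print(np.round(M.inv().apply(d)/.8,4).tolist(),'lid->',round(q-f0,3)); cu,cv=tu,tv
    Rt=R.from_matrix(np.array([[np.cos(yaw),np.sin(yaw),0],[np.sin(yaw),-np.cos(yaw),0],[0,0,-1]]))
    print('turn',(M.inv()*Rt).as_rotvec()/np.deg2rad(120),'F',s['force'],'w',s['gripper_width'],'t',s['clock'])
E
python3 -c "
from h import *
st();arc2(bot.observe()['tcp_pos'],.05,8)"
```

```text
t 24.2167 p [0.6114 0.2394 0.2926] yaw 8.391843805988437 zdir [ 0.01    0.0023 -0.9999] F [-0.0567  0.4414  0.3696] w 0.011061368306255124
lid est 1.45 radius 0.23805251521460552 lat 0.0 z 0.29263245293817963
[0.0001, 0.0149, -0.0002] lid-> 1.4
[0.0, 0.0149, 0.0005] lid-> 1.35
[0.0, 0.0148, 0.0013] lid-> 1.3
[0.0, 0.0147, 0.002] lid-> 1.25
[0.0, 0.0146, 0.0027] lid-> 1.2
[0.0, 0.0145, 0.0035] lid-> 1.15
[0.0, 0.0143, 0.0042] lid-> 1.1
[0.0, 0.0141, 0.0049] lid-> 1.05
turn [-0.0004 -0.0049 -0.0017] F [-0.0567  0.4414  0.3696] w 0.011061368306255124 t 24.2167
```

play_rows:
  commands:
    - [[0, 0, 0.0149, 0, 0, -0.004, -0.0015], [0, 0, 0.0149, 0.0005, 0, 0, 0], [0, 0, 0.0148, 0.0013, 0, 0, 0], [0, 0, 0.0147, 0.002, 0, 0, 0], [0, 0, 0.0146, 0.0027, 0, 0, 0], [0, 0, 0.0145, 0.0035, 0, 0, 0], [0, 0, 0.0143, 0.0042, 0, 0, 0], [0, 0, 0.0141, 0.0049, 0, 0, 0]]

```text
clock: 24.88
tcp_pos: [0.626, 0.1408, 0.277]
eef_rot: [0.997, 0.076, 0.001, -0.003]
force: [0.9, 3.0, -3.3]
gripper_width: 0.0108
```

```bash
python3 -c "
from h import *
arc2((.6114,.2394,.2926),.055,8)"
```

```text
lid est 1.0247120580524391 radius 0.2398800204758636 lat -0.00027856869739443927 z 0.27698435169092606
[0.0003, 0.0142, 0.0086] lid-> 0.97
[-0.0, 0.0146, 0.0073] lid-> 0.915
[-0.0, 0.0142, 0.0081] lid-> 0.86
[-0.0001, 0.0138, 0.0089] lid-> 0.805
[-0.0001, 0.0132, 0.0096] lid-> 0.75
[-0.0001, 0.0127, 0.0103] lid-> 0.695
[-0.0001, 0.0121, 0.011] lid-> 0.64
[-0.0001, 0.0115, 0.0117] lid-> 0.585
turn [-0.0026 -0.0013  0.0009] F [ 0.9301  3.0223 -3.3413] w 0.01077694135211066 t 24.8833
```

play_rows:
  commands:
    - [[0, 0, 0.0144, 0.0078, -0.002, -0.001, 0.001], [0, 0, 0.0146, 0.0074, 0, 0, 0], [0, 0, 0.0142, 0.0081, 0, 0, 0], [0, 0, 0.0138, 0.0089, 0, 0, 0], [0, 0, 0.0132, 0.0096, 0, 0, 0], [0, 0, 0.0127, 0.0103, 0, 0, 0], [0, 0, 0.0121, 0.011, 0, 0, 0], [0, 0, 0.0115, 0.0117, 0, 0, 0]]

```text
clock: 25.55
tcp_pos: [0.6397, 0.0474, 0.2087]
eef_rot: [0.997, 0.074, -0.001, -0.002]
force: [2.8, 5.7, -3.3]
gripper_width: 0.0112
```

```bash
python3 -c "
from h import *
arc2((.6114,.2394,.2926),.05,8)"
```

```text
lid est 0.5346306086266339 radius 0.24046755914378612 lat -0.0007342254271666027 z 0.20871511997964748
[0.0009, 0.007, 0.0136] lid-> 0.485
[0.0, 0.0087, 0.0121] lid-> 0.435
[0.0, 0.0081, 0.0125] lid-> 0.385
[0.0, 0.0074, 0.0129] lid-> 0.335
[0.0, 0.0068, 0.0132] lid-> 0.285
[0.0, 0.0061, 0.0136] lid-> 0.235
[0.0, 0.0054, 0.0139] lid-> 0.185
[0.0, 0.0047, 0.0141] lid-> 0.135
turn [-0.0018  0.0006 -0.0008] F [ 2.8033  5.726  -3.34  ] w 0.011246917796884618 t 25.55
```

play_rows:
  commands:
    - [[0, 0, 0.008, 0.0128, -0.0015, 0, 0], [0, 0, 0.0087, 0.0121, 0, 0, 0], [0, 0, 0.0081, 0.0125, 0, 0, 0], [0, 0, 0.0074, 0.0129, 0, 0, 0], [0, 0, 0.0068, 0.0132, 0, 0, 0], [0, 0, 0.005, 0.011, 0, 0, 0], [0, 0, 0.0035, 0.009, 0, 0, 0]]

```text
clock: 26.13
tcp_pos: [0.6457, 0.006, 0.1331]
eef_rot: [0.997, 0.074, -0.001, -0.001]
force: [2.3, 4.1, -0.8]
gripper_width: 0.0108
```

```bash
python3 -c "
from h import *
arc2((.6114,.2394,.2926),.03,8)"
```

```text
lid est 0.17295895862399083 radius 0.23967090679676387 lat -0.0009407918285190667 z 0.1331388222153855
[0.0012, 0.0009, 0.0091] lid-> 0.143
[0.0, 0.0026, 0.0086] lid-> 0.113
[0.0, 0.0023, 0.0086] lid-> 0.083
[0.0, 0.002, 0.0087] lid-> 0.053
[0.0, 0.0018, 0.0087] lid-> 0.023
[0.0, 0.0015, 0.0088] lid-> -0.007
[0.0, 0.0012, 0.0088] lid-> -0.037
[0.0, 0.001, 0.0089] lid-> -0.067
turn [-0.001   0.0009 -0.0008] F [ 2.3472  4.1287 -0.806 ] w 0.010762592517882232 t 26.1333
```

play_rows:
  commands:
    - [[0, 0, 0.0022, 0.0087, 0, 0, 0], [0, 0, 0.0025, 0.0086, 0, 0, 0], [0, 0, 0.0022, 0.0086, 0, 0, 0], [0, 0, 0.002, 0.0087, 0, 0, 0], [0, 0, 0.0018, 0.008, 0, 0, 0], [0, 0, 0.001, 0.005, 0, 0, 0]]

```text
clock: 26.63
tcp_pos: [0.6476, -0.0023, 0.097]
eef_rot: [0.997, 0.075, 0.0, -0.002]
force: [-13.5, 7.7, 38.5]
gripper_width: 0.0109
```

```bash
python3 -c "
from h import *
arc2((.6114,.2394,.2926),.02,4)"
```

```text
lid est 0.017556710310241336 radius 0.2387622948396493 lat -0.0003720340216360271 z 0.09697868513676293
[0.0005, 0.0001, 0.006] lid-> -0.002
[-0.0, 0.0009, 0.0059] lid-> -0.022
[-0.0, 0.0008, 0.0059] lid-> -0.042
[-0.0, 0.0007, 0.0059] lid-> -0.062
turn [-0.0015 -0.0004 -0.0002] F [-13.4753   7.6961  38.513 ] w 0.010906256700991808 t 26.6333
```

```bash
python3 -c "
from h import *
im=save('scene','s7.png');cv2.imwrite('pics/s7c.png',cv2.resize(im[190:340,220:400,::-1],None,fx=4,fy=4,interpolation=cv2.INTER_CUBIC))
save('wrist','w24.png');st()"
```

```text
t 26.7333 p [ 0.6475 -0.0023  0.0972] yaw 8.586184817717776 zdir [ 0.0008  0.0029 -1.    ] F [-7.566   7.022  17.8869] w 0.011162299931805605
```

View pics/s7c.png

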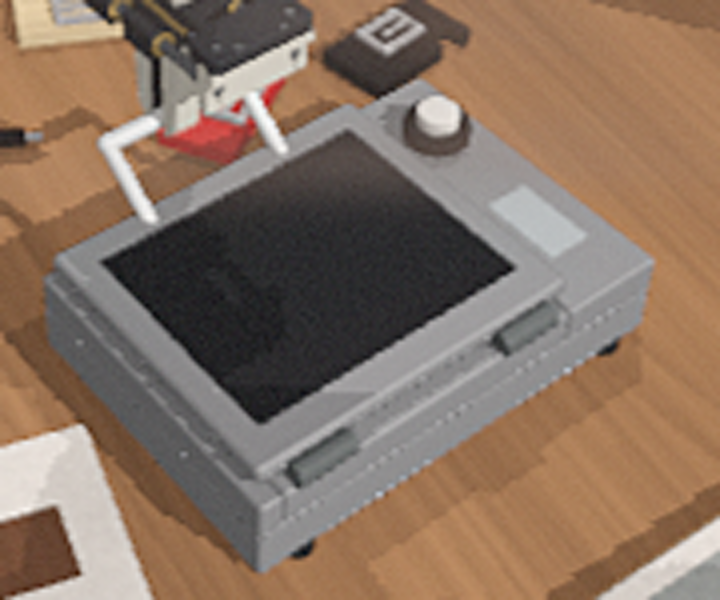

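View pics/w24.png

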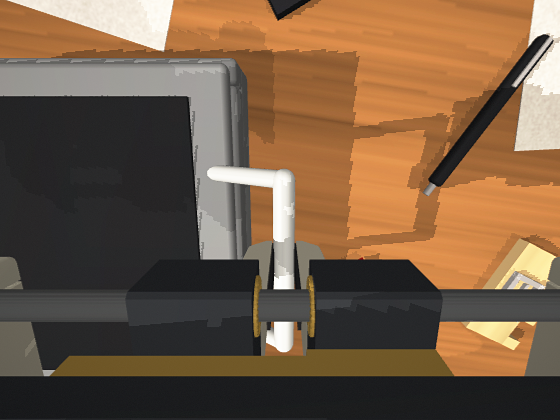

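The lid looks seated flush on the rim, and the downward motion met a firm 38 N stop. Releasing and rising.

play_rows:
  commands:
    - [[0, 0, 0, 0.001, 0, 0, 0], [0, 0, 0, 0, 0, 0, 0], [0, 0, 0, 0, 0, 0, 0], [0.45, 0, 0, 0, 0, 0, 0], [0.45, 0, 0, 0, 0, 0, 0], [0.45, 0, 0, 0, 0, 0, 0], [0.45, 0, 0, 0, 0, 0, 0], [0.45, 0, 0, 0, 0, 0, 0]]

```text
clock: 27.4
tcp_pos: [0.6473, -0.0058, 0.0966]
eef_rot: [0.997, 0.076, 0.0, 0.002]
force: [0.5, 0.2, 0.4]
gripper_width: 0.0386
```

play_rows:
  commands:
    - [[0.45, 0, 0, -0.01, 0, 0, 0], [0.45, 0, 0, -0.03, 0, 0, 0], [0.45, 0, 0, -0.04, 0, 0, 0], [0.45, 0, 0, -0.04, 0, 0, 0], [0, 0, 0, 0, 0, 0, 0]]

```text
clock: 27.82
tcp_pos: [0.6455, -0.0066, 0.1951]
eef_rot: [0.997, 0.075, -0.003, 0.002]
force: [0.9, 0.0, 1.0]
gripper_width: 0.039
```

```bash
python3 -c "
from h import *
im=save('scene','s8.png');cv2.imwrite('pics/s8c.png',np.hstack([cv2.resize(im[195:330,225:390,::-1],None,fx=2.4,fy=3),cv2.resize(cv2.imread('pics/s0.png')[195:330,225:390],None,fx=2.4,fy=3)]))
st();rows((.4835,.058,.11),np.deg2rad(8.6),6,0)"
```

```text
t 27.8667 p [ 0.6445 -0.0065  0.1924] yaw 8.60671729697184 zdir [-0.0088 -0.0035 -1.    ] F [ 0.2216 -0.3507 -0.1196] w 0.03519898165186441
step mm 31.996885765446855 deg/row 0.09035444330958681
[[0, -0.031, -0.0183, 0.0174, 0.0002, 0.0007, 0.0], [0, -0.031, -0.0183, 0.0174, 0.0002, 0.0007, 0.0], [0, -0.031, -0.0183, 0.0173, 0.0002, 0.0007, 0.0], [0, -0.0311, -0.0183, 0.0173, 0.0002, 0.0007, 0.0], [0, -0.0311, -0.0183, 0.0172, 0.0002, 0.0007, 0.0], [0, -0.0311, -0.0183, 0.0172, 0.0002, 0.0007, 0.0]]
```

View pics/s8c.png

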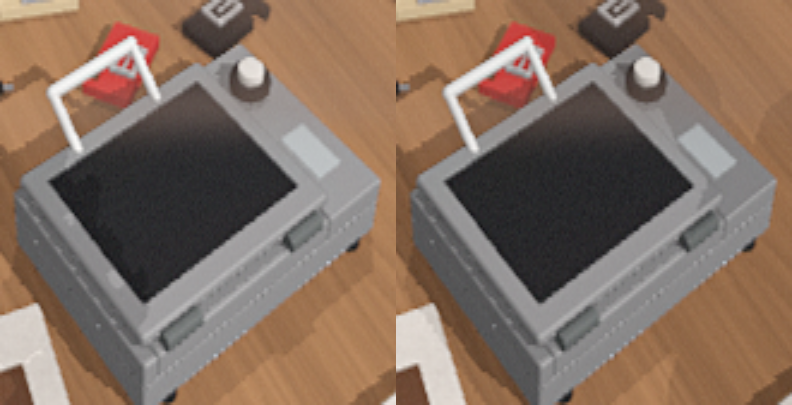

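The lid matches its starting view exactly, so it is shut. Next, locate the button with the wrist camera.

```bash
python3 -c "
from h import *
rows((.42,.048,.20),np.deg2rad(8.6),7,0)"
```

```text
step mm 33.01500016440416 deg/row 0.07744666569393155
[[0, -0.0382, -0.0156, -0.001, 0.0001, 0.0006, 0.0], [0, -0.0382, -0.0156, -0.0011, 0.0001, 0.0006, 0.0], [0, -0.0382, -0.0156, -0.0011, 0.0001, 0.0006, 0.0], [0, -0.0382, -0.0156, -0.0012, 0.0001, 0.0006, 0.0], [0, -0.0382, -0.0156, -0.0012, 0.0001, 0.0006, 0.0], [0, -0.0382, -0.0156, -0.0013, 0.0001, 0.0006, 0.0], [0, -0.0382, -0.0156, -0.0013, 0.0001, 0.0006, 0.0]]
```

play_rows:
  commands:
    - [[0, -0.0382, -0.0156, -0.001, 0, 0.004, 0], [0, -0.0382, -0.0156, -0.001, 0, 0, 0], [0, -0.0382, -0.0156, -0.001, 0, 0, 0], [0, -0.0382, -0.0156, -0.001, 0, 0, 0], [0, -0.0382, -0.0156, -0.001, 0, 0, 0], [0, -0.0382, -0.0156, -0.001, 0, 0, 0], [0, -0.03, -0.012, -0.001, 0, 0, 0], [0, 0, 0, 0, 0, 0, 0]]

```text
clock: 28.53
tcp_pos: [0.4141, 0.047, 0.1897]
eef_rot: [0.997, 0.074, -0.006, 0.0]
force: [-1.0, 0.6, 0.0]
gripper_width: 0.001
```

play_rows:
  commands:
    - [[0, 0, 0, 0, 0, 0, 0], [0, 0, 0, 0, 0, 0, 0]]

```text
clock: 28.7
tcp_pos: [0.413, 0.0473, 0.1895]
eef_rot: [0.997, 0.074, -0.006, 0.001]
force: [0.1, 0.6, -0.1]
gripper_width: 0.0004
```

```bash
python3 -c "
from h import *
C=cam('wrist');st();save('wrist','w25.png')
for d in bot.mark_of('wrist','scan_button_top'): print(d['pixel'],d['score'],onz('wrist',d['pixel'],.068,C))
"
```

```text
t 28.7 p [0.413  0.0473 0.1895] yaw 8.511371789220899 zdir [-0.0119 -0.002  -0.9999] F [ 0.1241  0.6338 -0.0765] w 0.0003846502009787682
[285.2, 127.7] 0.62 [0.4854 0.0556 0.068 ]
```

View pics/w25.png

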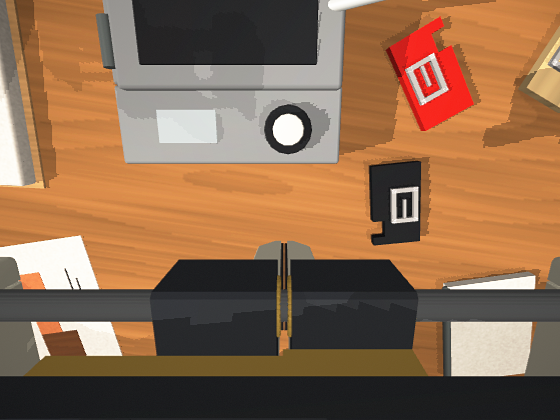

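```bash
python3 -c "
from h import *
C=cam('wrist');T=cam('top');S=cam('scene')
for z in (.06,.065,.07,.075,.08): print(z,onz('wrist',(288,129),z,C)[:2],onz('top',(257,255.6),z,T)[:2],onz('scene',(329.5,217),z,S)[:2], 'diam px',300*.028/(C[1]@onz('wrist',(288,129),z,C)+C[2])[2])
im=cv2.imread('pics/w25.png');g=im.min(2);print((g[129,255:325]>200).astype(int).sum(),np.where(g[129]>200)[0][[0,-1]] if 1 else 0)
n,l,s,c=cv2.connectedComponentsWithStats((g[95:165,255:325]>190).astype(np.uint8));print(s,c+[255,95])
"
```

```text
0.06 [0.4857 0.0525] [0.4837 0.0567] [0.4681 0.0347] diam px 29.602009646254025
0.065 [0.4857 0.0525] [0.4839 0.0563] [0.4716 0.0392] diam px 30.11318649863485
0.07 [0.4856 0.0526] [0.4842 0.0558] [0.475  0.0437] diam px 30.64232789512216
0.075 [0.4856 0.0527] [0.4844 0.0554] [0.4785 0.0481] diam px 31.190397779347354
0.08 [0.4855 0.0527] [0.4846 0.0549] [0.482  0.0526] diam px 31.758430315443615
30 [  0 302]
[[   0    0   70   70 4158]
 [  18   19   30   31  742]] [[289.8461 129.5486]
 [287.5606 129.2278]]
```

```bash
python3 -c "
from h import *
rows((.485,.0535,.115),np.deg2rad(8.6),4,0,nturn=2)"
```

```text
step mm 25.798571858665873 deg/row 0.3388615284661098
[[0, 0.0225, 0.0013, 0.023, 0.0001, 0.0028, -0.0004], [0, 0.0224, 0.0013, 0.0232, 0.0001, 0.0028, -0.0004], [0, 0.0223, 0.0013, 0.0233, 0, 0, 0], [0, 0.0223, 0.0013, 0.0233, 0, 0, 0]]
```

play_rows:
  commands:
    - [[0, 0.0225, 0.0013, 0.023, 0, 0.0056, 0], [0, 0.0224, 0.0013, 0.0232, 0, 0, 0], [0, 0.0223, 0.0013, 0.0233, 0, 0, 0], [0, 0.021, 0.0013, 0.0225, 0, 0, 0], [0, 0, 0, 0, 0, 0, 0], [0, 0, 0, 0, 0, 0, 0]]

```text
clock: 29.3
tcp_pos: [0.495, 0.0509, 0.1125]
eef_rot: [0.997, 0.073, 0.003, 0.001]
force: [0.5, -0.0, 0.8]
gripper_width: 0.0006
```

```bash
python3 -c "
from h import *
C=cam('wrist');st();rows((.485,.0535,.088),np.deg2rad(8.6),2,0);save('wrist','w26.png');save('top','t5.png');print(proj('wrist',(.485,.0535,.075),C),C and bot.observe()['tcp_pos'])"
```

```text
t 29.3 p [0.495  0.0509 0.1125] yaw 8.354169317714987 zdir [ 0.0054 -0.0015 -1.    ] F [ 0.4746 -0.0354  0.8453] w 0.0006098467037149245
step mm 13.276097435963443 deg/row 0.20281849482912706
[[0, -0.006, -0.0025, 0.0152, 0.0005, -0.0012, -0.001], [0, -0.006, -0.0025, 0.0153, 0.0005, -0.0012, -0.001]]
[276.5432 246.1274] [0.4945 0.0509 0.1133]
```

View pics/w26.png

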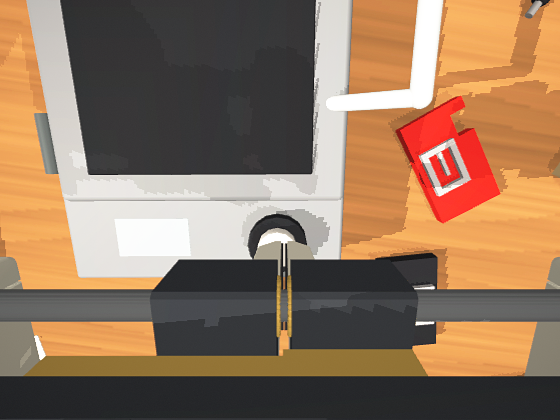

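play_rows:
  commands:
    - [[0, -0.012, -0.004, 0.012, 0, -0.002, 0], [0, -0.002, 0, 0.012, 0, 0, 0], [0, 0, 0, 0, 0, 0, 0], [0, 0, 0, 0, 0, 0, 0]]

```text
clock: 29.73
tcp_pos: [0.4835, 0.0518, 0.0966]
eef_rot: [0.997, 0.073, 0.004, 0.002]
force: [0.3, 1.0, -0.4]
gripper_width: 0.0005
```

```bash
python3 -c "
from h import *
st();rows((.485,.0535,.08),np.deg2rad(8.6),1,0)"
```

```text
t 29.7333 p [0.4835 0.0518 0.0966] yaw 8.328152545470898 zdir [ 0.0074 -0.003  -1.    ] F [ 0.3201  1.0475 -0.398 ] w 0.0004945114778861755
step mm 16.731723258103678 deg/row 0.5319047885479867
[[0, 0.002, -0.0019, 0.0207, 0.0019, -0.0033, -0.0023]]
```

play_rows:
  commands:
    - [[0, 0.002, -0.0015, 0.012, 0, -0.003, -0.002], [0, 0, 0, 0.006, 0, 0, 0], [0, 0, 0, 0, 0, 0, 0]]

```text
clock: 29.98
tcp_pos: [0.4866, 0.0529, 0.0831]
eef_rot: [0.997, 0.075, 0.002, 0.002]
force: [0.0, -0.2, -0.9]
gripper_width: 0.0003
```

play_rows:
  commands:
    - [[0, 0, 0, 0.005, 0, 0, 0], [0, 0, 0, 0, 0, 0, 0]]

```text
clock: 30.15
tcp_pos: [0.4872, 0.0529, 0.079]
eef_rot: [0.997, 0.075, 0.003, 0.003]
force: [-1.6, 0.5, 3.3]
gripper_width: 0.0004
```

play_rows:
  commands:
    - [[0, 0, 0, 0.005, 0, 0, 0], [0, 0, 0, 0, 0, 0, 0]]

```text
clock: 30.32
tcp_pos: [0.4874, 0.0529, 0.0764]
eef_rot: [0.997, 0.075, 0.003, 0.003]
force: [-2.1, -0.4, 4.5]
gripper_width: 0.0005
```

play_rows:
  commands:
    - [[0, 0, 0, 0.005, 0, 0, 0], [0, 0, 0, 0.002, 0, 0, 0]]

```text
clock: 30.48
tcp_pos: [0.4877, 0.0529, 0.0761]
eef_rot: [0.997, 0.075, 0.004, 0.003]
force: [-7.3, 0.3, 13.9]
gripper_width: 0.001
```

play_rows:
  commands:
    - [[0, 0, 0, 0.005, 0, 0, 0], [0, 0, 0, 0.002, 0, 0, 0]]

```text
clock: 30.65
tcp_pos: [0.4876, 0.0529, 0.0762]
eef_rot: [0.997, 0.076, 0.005, 0.004]
force: [-5.2, -1.0, 8.2]
gripper_width: 0.0004
```

play_rows:
  commands:
    - [[0, 0, 0, 0.006, 0, 0, 0], [0, 0, 0, 0.004, 0, 0, 0]]

```text
clock: 30.82
tcp_pos: [0.4878, 0.0529, 0.0757]
eef_rot: [0.997, 0.077, 0.006, 0.004]
force: [-11.9, 0.8, 33.4]
gripper_width: 0.0004
```

```bash
python3 -c "
from h import *
st();im=save('scene','s9.png');cv2.imwrite('pics/s9c.png',cv2.resize(im[170:270,280:380,::-1],None,fx=5,fy=5,interpolation=cv2.INTER_CUBIC))"
```

```text
t 30.8167 p [0.4878 0.0529 0.0757] yaw 8.784712775021546 zdir [ 0.0126 -0.0078 -0.9999] F [-11.8656   0.7947  33.3792] w 0.00039936206151102176
```

View pics/s9c.png

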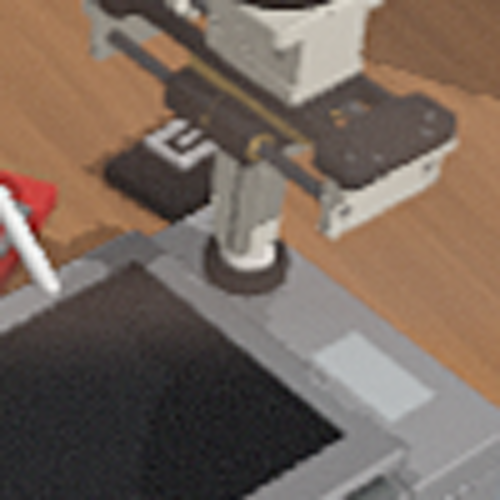

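The fingers sit on the white button and it is pressed against its bottom stop (33 N, z unchanged). Letting go and retreating.

play_rows:
  commands:
    - [[0, 0, 0, -0.005, 0, 0, 0], [0, 0, 0, -0.01, 0, 0, 0], [0, 0, 0, -0.03, 0, 0, 0], [0, 0, 0, -0.04, 0, 0, 0], [0, -0.02, 0, -0.04, 0, 0, 0], [0, -0.03, 0, -0.02, 0, 0, 0], [0, 0, 0, 0, 0, 0, 0], [0, 0, 0, 0, 0, 0, 0]]

```text
clock: 31.53
tcp_pos: [0.4462, 0.0474, 0.1984]
eef_rot: [0.997, 0.077, 0.008, 0.005]
force: [0.5, 0.4, -0.2]
gripper_width: 0.0006
```

```bash
python3 -c "
from h import *
st();im=save('scene','s10.png');save('top','t6.png')"
```

```text
t 31.5333 p [0.4462 0.0474 0.1984] yaw 8.809330412636571 zdir [ 0.0159 -0.0085 -0.9998] F [ 0.5132  0.3512 -0.211 ] w 0.000585882195913428
```

View pics/s10.png

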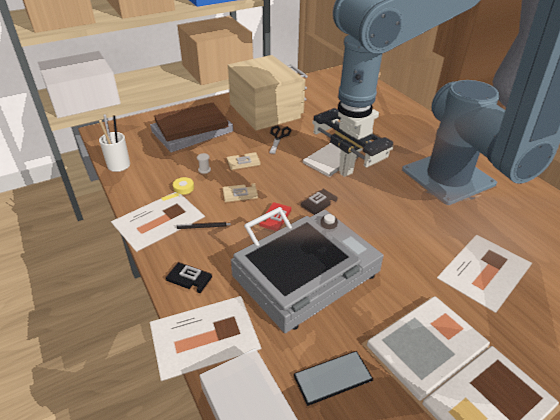

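View pics/t6.png

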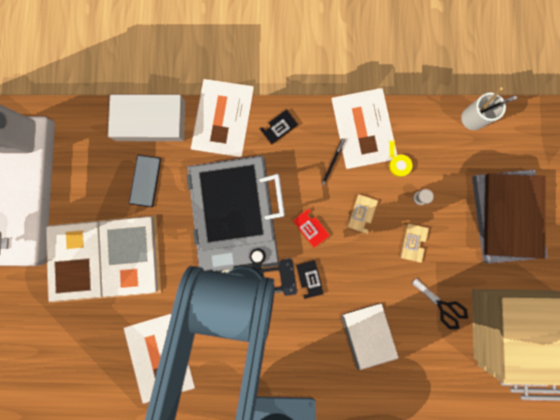

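The lid is shut, the button at (330,220) in the scene view is up, and the other tiles and bystanders are where they were. The arm touches nothing.

```bash
python3 -c "
from rig import bot
print(bot.finish_job())"
```

```text
the job is handed in; nothing more can be done
None
```

I carried the job through to the end and handed it in at about 31.5 s. No verdict was reported.

**What I did**
- I raised the lid by its handle to the open stop; the estimated angle was 1.45 rad, with a 25 N reaction.
- I laid the matching tile in the outline, buckle up, with the lug in its notch.
- I lowered the lid until it met a firm stop.
- I pressed the scan button to its bottom stop (33 N) and let it go.

**What my last checks showed**
- **Tile:** before the lid closed, it lay flat, about 0.5 mm in x and 2.4 mm in y from the outline's centre, and square to about 0.1°. I could not see it again once the lid was shut.
- **Lid and button:** the lid looks the same as in the starting picture. The button is up again.
- **Everything else:** the other two tiles and the bystanders look unmoved, and the arm touches nothing.

**What failed or disagreed**
- **First grasp:** I first tried to grip the buckle, but the fingers closed past it without holding. I then gripped the plywood edges and leaned the gripper 9° to clear the open lid. The tile's +y edge therefore dropped about 10 mm when I let go.
- **Lid angle when shut:** the arm position gave 0.018 rad rather than 0 at shut. I put that down to the bar slipping in the grip; the picture shows the lid fully shut.
- **Camera positions:** the cameras disagreed by a few millimetres on the bed and by more on the button, so I found the button's height by touch.

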